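Put the harmonicas away in the sliding case rack

ROBOT

A 7-joint arm with a two-finger parallel gripper is mounted at the origin on the work surface. World frame = base frame: x ahead of the robot, y to its left, z up, the work surface at z = 0. Lengths are in m, angles in rad, forces in N, time in s.
With the tool pointing down it reaches from about 0.4 to 0.85 m from the base axis. Payload 10.4 kg.
Tool frame: the origin (TCP) lies at the very end of the fingers, on their centre line; the grasp point (between the pads) lies manip.grasp_offset behind it (manip.grasp_offset is the distance from the TCP to the grasp point, in m); z points along the fingers, x is the direction in which the jaws open and shut, and the axes are right-handed (so a half turn about z gives the same grasp; the last joint's range is limited). The gripper opens to 85 mm and grips with 20 to 120 N. Pads are 22 mm wide; open, the fingers measure 114 mm over their backs; the gripper's body (76 mm by 85 mm) begins 54 mm behind the grasp point. The pads swing forward as they close: fully open they stand 13 mm farther back than shut.
Start: joints at [-0.023, 0.332, -0.065, 1.46, 0.022, 1.35, -0.088], TCP at [0.625, 0, 0.203] pointing down, gripper open.
Joint ranges: [-2.6, 2.6], [-0.5, 2.12], [-1.47, 1.34], [0.16, 2.42], [-1.27, 4.41], [0.06, 2.06], [-2.6, 2.6]. Speed limits (rad/s): [2.22, 2.22, 2.79, 2.79, 3.14, 3.14, 3.14].

INTERFACE

Orientations are given as a unit quaternion [x, y, z, w].
In Python, from workcell import manip gives the robot as it stands.
- The arm moves only by the shell command python3 -m crank 'ROWS' [FORCE]. ROWS is JSON, a list that holds one entry, the list of rows, each a list of 7 numbers: the shift along the world's x, y, z in units of 60 mm (1.0 is 60 mm), then the turn, a rotation vector about the world's x, y, z in units of 5 degrees (1.0 is 5 degrees), then the finger opening in mm, from 0 to 85.4. A call has 1 to 8 rows; each row shifts and turns the commanded pose from where the row before left it; what a row does not reach is not made up. A row lasts 1/8 s, in which the tool goes at most 62.5 mm and 10.7 degrees, less where a joint would pass 70% of its speed; a pose out of reach is approached as far as the arm can. A call is refused whole if a number of a shift passes 1 or a number of a turn 1, either way. A call with a gripper value outside its range is refused whole. The fingers move at their own pace and stop on an object; FORCE is the grip in N (left out, the last holds). Time passes only in rows, so rows that do not move let the fingers close. It gives the time, the measured TCP pose, the force and the opening at its end, in the units of the state.
- manip.get_obs(): the state, without advancing time (a new reading comes with each control period).
- manip.camera(name): name is "scene" or "side" or "wrist"; returns (picture, depth): 420x560x3 uint8, blue, green, red; 420x560 float32, m along the optical axis (not along the pixel's ray), 0 where there is no reading.
- manip.get_calibration(name): a dict with "fx", "fy", "cx", "cy" (pixels), "rvec" (rotation vector, rad) and "tvec" (3), from world to camera coordinates, as OpenCV has them; the wrist camera has in their place "T_tool_cam" (4x4, takes a point from camera to tool coordinates, whose origin is the TCP and whose axes are the tool frame's). Camera axes: x right, y down, z forward; pixel columns grow to the right and rows downward; lengths in m; the calibration is good to about 2 mm. A picture is of the moment at which its call begins: read the wrist's pose just before it. get_calibration takes no time and is no camera call.
- manip.hand_in(): hands the job in, once; it reports no verdict.
The state is a dict: "clock": time; "joint_pos": joint angles; "joint_velocities": joint speeds; "tau": joint torques, N m; "position": TCP position; "ee_rot": TCP orientation; "ft_force": force on the tool from outside, world axes, zero at the start; "torque": the same for the moment, N m; "grip_width": opening from 0.0 (shut) to 1.0 (fully open).
Only numpy, scipy, OpenCV 4.12 (cv2) and the standard library are available. Lean on these libraries where they do the work, as an engineer would, in place of code of your own. Each camera call takes 0.05 s, during which the arm holds its last target.

TASK

Put every harmonica lying on the table away in the white case rack: push the rack out along its rail to its far stop so that the first case faces the loading trough, slide one harmonica through the trough fully home into it, then push the rack back to the next click stop and fill the second case, and so on in order. When all the harmonicas are in, push the rack right back to where it was parked, with its cases behind the keeper fence, and leave the gecko, tuner, slide and pick tin undisturbed.

Things in the scene. Friction and masses are not known exactly. Their poses are not given: they have to be found in the camera images.
- harmonica_a: A steel harmonica with a dark wooden waist, a block 100 long (own x) x 34 wide (own y) x 26 mm high (own z), 0.14 kg. Origin: centre of the underside; it lies flat on the table at the start. Either end may lead, either broad face may be up. May be absent.
- harmonica_b: A steel harmonica with a dark wooden waist, a block 100 long (own x) x 34 wide (own y) x 26 mm high (own z), 0.14 kg. Origin: centre of the underside; it lies flat on the table at the start. Either end may lead, either broad face may be up. May be absent.
- harmonica_c: A steel harmonica with a dark wooden waist, a block 100 long (own x) x 34 wide (own y) x 26 mm high (own z), 0.14 kg. Origin: centre of the underside; it lies flat on the table at the start. Either end may lead, either broad face may be up. May be absent.
- harmonica_d: A steel harmonica with a dark wooden waist, a block 100 long (own x) x 34 wide (own y) x 26 mm high (own z), 0.14 kg. Origin: centre of the underside; it lies flat on the table at the start. Either end may lead, either broad face may be up. May be absent.
- rail: Fixed dark wooden base, 8 mm plate, rods along own y. Origin: on the table, on the trough's centre line, under the case mouths (own x = 0); own x points from trough into cases. Trough at own x -122 to -10 mm. A grey click box, 68 mm high, stands behind at own x 126 to 188 mm. Keeper fence, 8 mm thick, 36 mm high, at own x -18 to -10, own y 32 to 244 mm.
- trough (a point): Centre of the trough's floor, 19.5 mm above the table; axes as the rail's. Floor 112 mm long (x), 40 mm wide between its two 6 mm thick side strips, which stand 8.5 mm above the floor; open at both ends and above. The case floors are 1.5 mm lower than this floor; between trough end and case mouth is a 10 mm gap.
- rack (a joint): Travel of the white plastic four-case rack out along the rail's -y, m. Click stops (detents) at 0 (parked, as at the start, all cases behind the keeper fence), 0.05, 0.10, 0.15 and 0.20 (far stop). At 0.20, 0.15, 0.10, 0.05 case 1, 2, 3, 4 faces the trough. Leaving a stop takes up to 10 N; left near a stop it settles into it.
- case1 (a point): Middle of the first case's floor, at its mouth plane; x points into the case, z up. Channel 37 wide, 29.5 high, 96 mm deep to the back wall: a harmonica fully home stands 4 mm out, its middle 46 mm past this point. Two lips leave a 20 mm slot open on top: enter only by the mouth (edges rounded). Rack top 51.5 mm above the table.
- case2 (a point): Middle of the second (50 mm to -y of the first) case's floor, at its mouth plane; x points into the case, z up. Channel 37 wide, 29.5 high, 96 mm deep to the back wall: a harmonica fully home stands 4 mm out, its middle 46 mm past this point. Two lips leave a 20 mm slot open on top: enter only by the mouth (edges rounded). Rack top 51.5 mm above the table.
- case3 (a point): Middle of the third (100 mm to -y of the first) case's floor, at its mouth plane; x points into the case, z up. Channel 37 wide, 29.5 high, 96 mm deep to the back wall: a harmonica fully home stands 4 mm out, its middle 46 mm past this point. Two lips leave a 20 mm slot open on top: enter only by the mouth (edges rounded). Rack top 51.5 mm above the table.
- case4 (a point): Middle of the fourth (150 mm to -y of the first) case's floor, at its mouth plane; x points into the case, z up. Channel 37 wide, 29.5 high, 96 mm deep to the back wall: a harmonica fully home stands 4 mm out, its middle 46 mm past this point. Two lips leave a 20 mm slot open on top: enter only by the mouth (edges rounded). Rack top 51.5 mm above the table.
- post (a point): Centre of the top of the rack's upright wooden push post, 16 mm in diameter and 45 mm tall, its top 96 mm above the table; it stands on the wall between case 2 and case 3, 75 mm behind the mouths. Push it along the rail, or hold it from above.
- gecko: Bystander: white ceramic gecko, 140 mm long (own x), 34 mm high. Origin under its middle.
- tuner: Bystander: black plastic tuner, 60 x 90 x 25 mm. Origin under its middle.
- slide: Bystander: steel slide, a tube 30 mm across and 68 mm tall standing on end. Origin under its middle.
- pick_tin: Bystander: round aluminium tin, 68 mm across, 20 mm high. Origin under its middle.
There are look-alikes about, which are no part of the job. Leave any orange or red look-alike of the harmonica_a alone. What is shaped like the harmonica_d but blue is not meant.

How it is judged:
By the outcome, as a careful person would: the job done as asked, in the order asked, and still so for the second after the job is handed in, with the robot touching nothing.
Of harmonica_a, harmonica_b, harmonica_c, harmonica_d only 3 to 4 are there at a start; the rules pass over those that are not, and their reading is None.
At some moment in a run one of harmonica_a, harmonica_b, harmonica_c, harmonica_d may be knocked a few centimetres aside while the robot is not near it.
Once in a run the grip may slacken for a moment while it holds something.
It also fails if it takes over 210 s, if anything falls off the work surface, if the arm or the gripper's body presses on something with over 40 N, if the wrist force passes 120 N, or if a joint passes its speed limit or range.

## Working session

There is one attempt and no reset: what is moved stays moved. The work goes in short steps, Python scripts to look and compute and a shell command to move; the robot and the scene stay as the last step left them, time stands still between calls to the robot, and variables do not carry over. Pictures are saved under pics/ and viewed, and the job is handed in when it is done.

```bash
ls; mkdir -p pics; python3 - <<'E'
from workcell import manip
import cv2
print(manip.get_obs(), manip.grasp_offset)
for n in ("scene","side","wrist"):
    p,d=manip.camera(n); cv2.imwrite(f"pics/{n}0.png",p); print(n,manip.get_calibration(n))
    import numpy as np; np.save(f"pics/{n}0.npy",d)
E
```

```text
pics
{'clock': 0.0, 'joint_pos': array([-0.02260152,  0.33288599, -0.06470559,  1.46094278,  0.02162038,
        1.34988291, -0.08847964]), 'joint_velocities': array([-0.0005113 ,  0.00151718, -0.00016557,  0.00044035,  0.00068319,
        0.00013099, -0.00068314]), 'tau': array([ 4.98105128e-04, -6.25449800e+01,  4.97091911e-02, -3.91610491e+01,
        1.63588714e-02,  9.83294769e-03, -6.01235030e-06]), 'position': array([ 6.24588387e-01, -9.91506256e-06,  2.01706457e-01]), 'ee_rot': array([ 9.99999747e-01,  2.63319914e-05, -7.10163166e-04,  4.15943532e-05]), 'ft_force': array([ 0.35857566,  1.16926743, -0.33733858]), 'torque': array([-0.01659341,  0.02598347,  0.01923677]), 'grip_width': 1.0013446952273544} 0.0187
scene {'fx': 466.46196524435453, 'fy': 466.46196524435453, 'cx': 284.31224501808475, 'cy': 215.1479994059487, 'rvec': array([ 1.11180692,  2.3375281 , -1.02182405]), 'tvec': array([ 0.33445018, -0.1366095 ,  1.55156193])}
side {'fx': 534.9534807475361, 'fy': 534.9534807475361, 'cx': 289.166799356034, 'cy': 206.05526851968173, 'rvec': array([ 0.14246187, -2.88357013,  1.19590185]), 'tvec': array([0.4601393 , 0.17043759, 1.43902337])}
wrist {'fx': 368.98126523214984, 'fy': 368.98126523214984, 'cx': 273.927790543103, 'cy': 213.95091216054135, 'T_tool_cam': array([[ 9.99999737e-01, -1.89070374e-04, -7.00621256e-04,
        -1.02076662e-03],
       [ 3.92968304e-04,  9.52743039e-01,  3.03777135e-01,
        -7.77635015e-02],
       [ 6.10076768e-04, -3.03777330e-01,  9.52742862e-01,
        -1.71663591e-01],
       [ 0.00000000e+00,  0.00000000e+00,  0.00000000e+00,
         1.00000000e+00]])}
```

View pics/scene0.png

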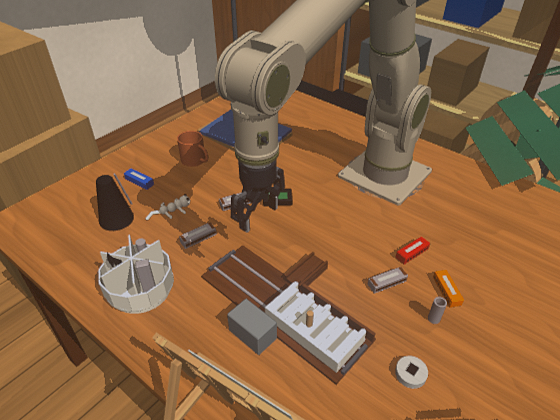

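View pics/side0.png

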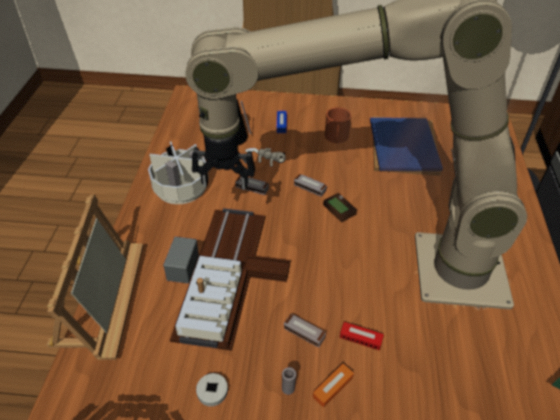

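View pics/wrist0.png

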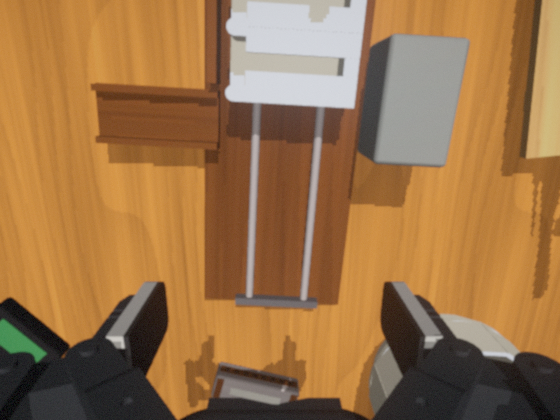

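```bash
cat > h.py <<'E'
from workcell import manip
import numpy as np, cv2
from scipy.spatial.transform import Rotation as R
def T_wc(n,obs=None):
    c=manip.get_calibration(n); T=np.eye(4)
    if n=="wrist":
        o=obs or manip.get_obs(); T[:3,:3]=R.from_quat(o["ee_rot"]).as_matrix(); T[:3,3]=o["position"]
        return T@c["T_tool_cam"],c
    Rm=R.from_rotvec(c["rvec"]).as_matrix(); T[:3,:3]=Rm.T; T[:3,3]=-Rm.T@c["tvec"]; return T,c
def snap(n,tag):
    o=manip.get_obs(); T,c=T_wc(n,o); p,d=manip.camera(n)
    cv2.imwrite(f"pics/{n}{tag}.png",p); np.savez(f"pics/{n}{tag}.npz",d=d,T=T,k=[c["fx"],c["fy"],c["cx"],c["cy"]],p=p)
    return load(n,tag)
def load(n,tag):
    z=np.load(f"pics/{n}{tag}.npz"); d=z["d"];fx,fy,cx,cy=z["k"]
    v,u=np.mgrid[:d.shape[0],:d.shape[1]]
    P=np.stack([(u-cx)/fx*d,(v-cy)/fy*d,d,np.ones_like(d)],-1)@z["T"].T
    P=P[...,:3]; P[d==0]=np.nan
    return z["p"],P
def ray(n,tag,u,v,zw):
    "pixel -> world point on plane z=zw"
    z=np.load(f"pics/{n}{tag}.npz");fx,fy,cx,cy=z["k"];T=z["T"]
    r=T[:3,:3]@np.array([(u-cx)/fx,(v-cy)/fy,1]);s=(zw-T[2,3])/r[2];return T[:3,3]+s*r
def proj(n,tag,X):
    z=np.load(f"pics/{n}{tag}.npz");fx,fy,cx,cy=z["k"];X=np.append(X,1)
    q=np.linalg.inv(z["T"])@X; return np.array([fx*q[0]/q[2]+cx,fy*q[1]/q[2]+cy])
def crop(n,tag,u0,v0,u1,v1,name,f=None):
    p=cv2.imread(f"pics/{n}{tag}.png")[v0:v1,u0:u1]; f=f or min(800/(u1-u0),600/(v1-v0))
    cv2.imwrite(f"pics/{name}.png",cv2.resize(p,None,fx=f,fy=f,interpolation=cv2.INTER_CUBIC))
E
python3 - <<'E'
from h import *
for n in ("scene","side","wrist"): snap(n,"1")
crop("scene","1",140,160,300,280,"c1"); crop("side","1",180,100,380,250,"c2"); crop("side","1",260,290,400,400,"c3")
E
```

```text
(no output)
```

View pics/c1.png

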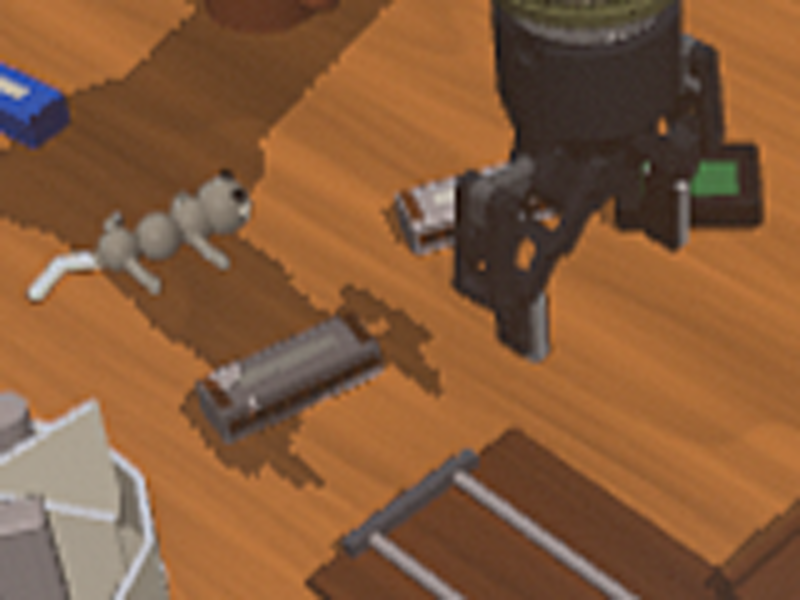

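View pics/c2.png

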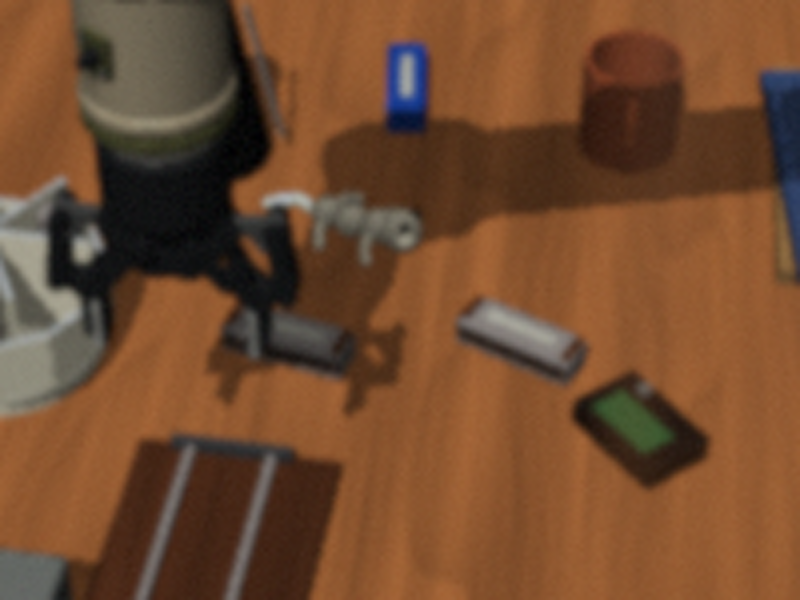

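View pics/c3.png

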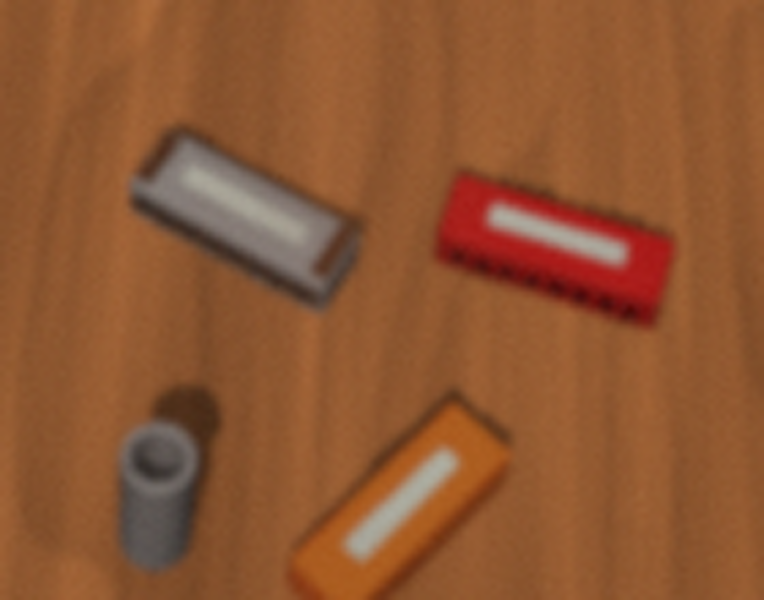

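```bash
cat >> h.py <<'E'
def fit(P,box,zlo=.018,zhi=.034,show=True):
    (x0,x1,y0,y1)=box
    m=(P[...,2]>zlo)&(P[...,2]<zhi)&(P[...,0]>x0)&(P[...,0]<x1)&(P[...,1]>y0)&(P[...,1]<y1)
    q=P[m]; 
    if len(q)<20: return None
    (c,wh,a)=cv2.minAreaRect(q[:,:2].astype(np.float32)*1000)
    if wh[0]<wh[1]: a+=90
    a=(a+90)%180-90
    return np.round(c,1),np.round(sorted(wh),1),round(a,1),len(q),np.round(np.median(q[:,2])*1000,1)
E
python3 - <<'E'
from h import *
for n,pts in (("scene",[(388,279),(198,233),(227,202),(140,178),(413,247),(449,287),(437,310),(412,371),(285,196),(175,205),(310,312),(253,325)]),("side",[(305,328),(258,186),(310,184),(362,335),(201,283),(184,258),(340,207)])):
    p,P=load(n,"1")
    for u,v in pts: print(n,(u,v),np.round(P[v,u]*1000))
ps,Ps=load("scene","1"); pd,Pd=load("side","1")
for u,v in [(388,279),(198,233),(227,202)]:
    c=Ps[v,u]; b=(c[0]-.07,c[0]+.07,c[1]-.07,c[1]+.07)
    print(fit(Ps,b),fit(Pd,b))
E
```

```text
scene (388, 279) [412. 240.  25.]
scene (198, 233) [ 605. -251.   28.]
scene (227, 202) [ 456. -284.   25.]
scene (140, 178) [ 549. -575.   27.]
scene (413, 247) [271. 237.  27.]
scene (449, 287) [341. 372.  29.]
scene (437, 310) [446. 383.  55.]
scene (412, 371) [601. 407.  22.]
scene (285, 196) [ 325. -165.   27.]
scene (175, 205) [ 561. -398.   20.]
scene (310, 312) [661. 174.  94.]
scene (253, 325) [753.  87.  68.]
side (305, 328) [403. 241.  27.]
side (258, 186) [ 579. -241.   23.]
side (310, 184) [ 423. -267.   24.]
side (362, 335) [268. 245.  25.]
side (201, 283) [659. 184.  91.]
side (184, 258) [724.  94.  68.]
side (340, 207) [ 330. -178.   24.]
(array([406.5, 237.6]), array([ 36.3, 100.3]), -26.3, 457, np.float64(25.9)) (array([404.3, 240.1]), array([ 37.1, 101.7]), -27.5, 558, np.float64(24.7))
(array([ 603. , -255.9]), array([36.4, 99.6]), -15.8, 370, np.float64(26.0)) (array([ 600.1, -250.9]), array([38.3, 99.8]), -13.7, 228, np.float64(24.6))
(array([ 434.7, -281.4]), array([38.7, 79.4]), -27.7, 109, np.float64(25.7)) (array([ 425.7, -273.9]), array([41., 97.]), -24.2, 261, np.float64(24.2))
```

```bash
python3 - <<'E'
from h import *
for n in ("scene","side","wrist"):
    p,P=load(n,"1")
    print(n)
    print(" rack",fit(P,(.5,.8,-.1,.5),.048,.055))
    print(" box",fit(P,(.68,.85,0,.2),.062,.074))
    print(" post",fit(P,(.6,.72,.1,.25),.09,.1))
    print(" trough",fit(P,(.4,.575,-.05,.12),.0245,.031), fit(P,(.4,.575,-.05,.12),.016,.0225))
    print(" plate",fit(P,(.5,.75,-.18,.0),.005,.014))
crop("wrist","1",60,0,480,315,"c4")
E
```

```text
scene
 rack (array([681.9, 155.7]), array([188.9, 254.5]), 87.6, 2683, np.float64(51.8))
 box (array([741.4,  72.2]), array([ 62.8, 102.1]), 87.7, 1066, np.float64(68.2))
 post (array([664.9, 177.1]), array([13.4, 16.1]), 37.7, 42, np.float64(95.6))
 trough (array([517. ,  71.6]), array([ 80.5, 112. ]), -3.6, 202, np.float64(27.9)) (array([516.9,  71.4]), array([ 78.2, 113.5]), -2.3, 466, np.float64(19.8))
 plate (array([631.3, -87.1]), array([178.7, 231.5]), 3.0, 2138, np.float64(8.6))
side
 rack (array([679.9, 157.9]), array([185.8, 255. ]), 86.7, 1983, np.float64(50.6))
 box (array([738.7,  73.8]), array([ 62.1, 105.3]), 86.6, 708, np.float64(66.6))
 post (array([662.3, 179.9]), array([13.9, 14.6]), 50.9, 33, np.float64(94.4))
 trough (array([515.6,  72.8]), array([ 77.3, 111.9]), -2.9, 181, np.float64(26.7)) (array([513.2,  72.2]), array([ 80.5, 113.3]), 5.3, 461, np.float64(19.0))
 plate (array([623.5, -85.4]), array([170.7, 244.4]), -0.1, 1439, np.float64(7.6))
wrist
 rack (array([646.6,  90.2]), array([122.5, 126.6]), -3.1, 10671, np.float64(51.5))
 box (array([738.4,  72.5]), array([ 61.9, 100.2]), 86.9, 10113, np.float64(68.0))
 post None
 trough (array([516. ,  78.1]), array([ 88.2, 112.5]), -2.9, 1796, np.float64(28.2)) (array([515.9,  78.6]), array([ 89.1, 112.6]), -3.4, 5578, np.float64(19.7))
 plate (array([623.7, -68.8]), array([145.8, 150.1]), -3.2, 15663, np.float64(8.1))
```

View pics/c4.png

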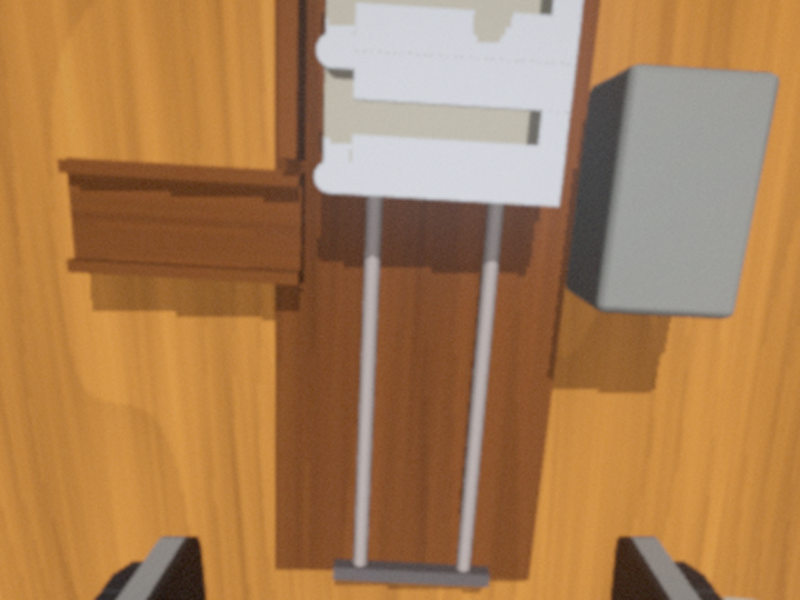

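```bash
python3 - <<'E'
from h import *
p,P=load("wrist","1")
th=np.radians(-3.1); c,s=np.cos(th),np.sin(th); Rm=np.array([[c,-s],[s,c]])
q=(P[...,:2]-np.array([.582,.058]))@Rm  # rail coords
z=P[...,2]
m=(q[...,0]>-.11)&(q[...,0]<-.03)&(abs(q[...,1])<.06)&(z>.015)
for lo,hi in ((.0255,.031),(.016,.0225)):
    mm=m&(z>lo)&(z<hi); h,e=np.histogram(q[mm][:,1]*1000,bins=np.arange(-60,61,2)); print([(int(a),int(b)) for a,b in zip(e,h) if b])
for x0,x1 in ((-.11,-.08),(-.06,-.03)):
    mm=m&(z>.0265)&(z<.031)&(q[...,0]>x0)&(q[...,0]<x1)
    yy=q[mm][:,1]*1000; print(x0,[ (np.percentile(v,[2,50,98]).round(1)) for v in (yy[yy<5],yy[yy>5])])
mm=(z>.016)&(z<.0225)&(abs(q[...,1]-.003)<.02)&(q[...,0]<0); print("trough x",np.percentile(q[mm][:,0]*1000,[.5,99.5]))
mm=(z>.048)&(z<.055)&(q[...,1]<.12);print("rack x,y min",np.percentile(q[mm][:,0]*1000,[.5,99.5]),np.percentile(q[mm][:,1]*1000,[.5]))
E
```

```text
[(-28, 122), (-26, 192), (-24, 189), (-22, 92), (18, 139), (20, 213), (22, 211), (24, 74)]
[(-22, 148), (-20, 182), (-18, 183), (-16, 187), (-14, 188), (-12, 186), (-10, 188), (-8, 185), (-6, 189), (-4, 193), (-2, 184), (0, 191), (2, 200), (4, 194), (6, 193), (8, 197), (10, 196), (12, 195), (14, 197), (16, 197), (18, 61), (24, 98)]
-0.11 [array([-27.1, -24.3, -21.3]), array([18.9, 21.8, 24.6])]
-0.06 [array([-27.3, -24.3, -21.4]), array([18.7, 21.6, 24.5])]
trough x [-122.62801329  -11.45785253]
rack x,y min [  1.37659576 282.29426419] [-273.22655785]
```

```bash
python3 -m crank '[[[0.08,0.37,0,0,0,1,85],[0.08,0.37,0,0,0,1,85],[0.08,0.37,0,0,0,1,85],[0.08,0.37,0,0,0,1,85],[0.08,0.37,0,0,0,1,85],[0.08,0.37,0,0,0,1,85],[0.08,0.37,0,0,0,1,85],[0.08,0.37,0,0,0,1,85]]]' 30
python3 -m crank '[[[0,0,0,0,0,1,85],[0,0,0,0,0,1,85],[0,0,0,0,0,1,85],[0,0,0,0,0,1,85],[0,0,0,0,0,1,85],[0,0,0,0,0,1,85],[0,0,0,0,0,1,85],[0,0,0,0,0,1,85]]]'
python3 -m crank '[[[0,0,0,0,0,1,85],[0,0,0,0,0,0.38,85],[0,0,0,0,0,0,85],[0,0,0,0,0,0,85]]]'
python3 - <<'E'
from h import *
for n in ("scene","side","wrist"): snap(n,"2")
o=manip.get_obs(); print(o["position"],R.from_quat(o["ee_rot"]).as_matrix().round(4),o["joint_pos"].round(2))
p,P=load("wrist","2"); print(fit(P,(.6,.72,.1,.25),.09,.1))
E
```

```text
clock: 1.3
position: [0.6635, 0.1783, 0.2024]
ee_rot: [0.939, 0.343, -0.0, -0.0]
ft_force: [1.2, -0.6, -0.4]
grip_width: 0.995
clock: 2.3
position: [0.6634, 0.1776, 0.2024]
ee_rot: [0.765, 0.644, -0.0, -0.0]
ft_force: [-0.2, 0.4, -0.0]
grip_width: 0.993
clock: 2.8
position: [0.6634, 0.1776, 0.2025]
ee_rot: [0.726, 0.687, 0.0, -0.0]
ft_force: [0.5, -0.2, -0.7]
grip_width: 0.996
[0.66340204 0.1776474  0.20252873] [[ 5.460e-02  9.985e-01 -0.000e+00]
 [ 9.985e-01 -5.460e-02  1.000e-04]
 [ 1.000e-04 -0.000e+00 -1.000e+00]] [-0.09  0.5  -0.36  1.26  0.17  1.42  1.08]
(array([662.2, 176.5]), array([14.9, 15.2]), 42.1, 318, np.float64(95.9))
```

View pics/wrist2.png

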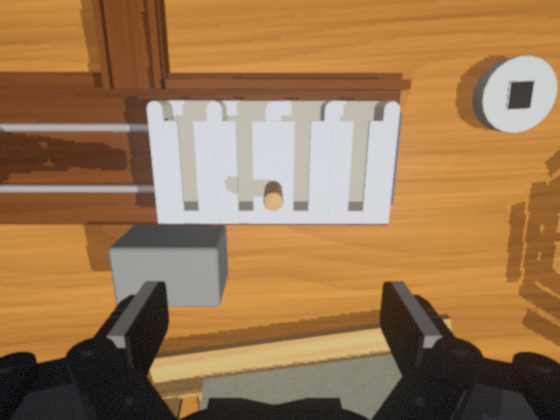

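View pics/side2.png

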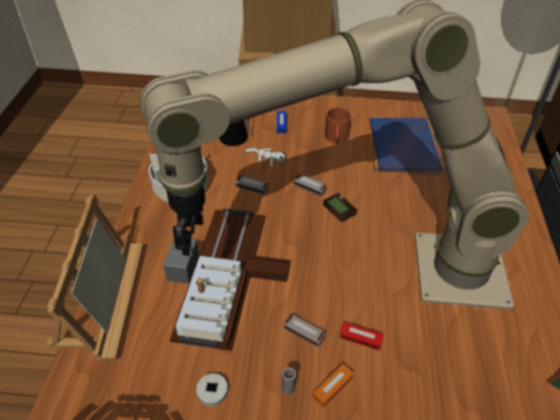

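View pics/scene2.png

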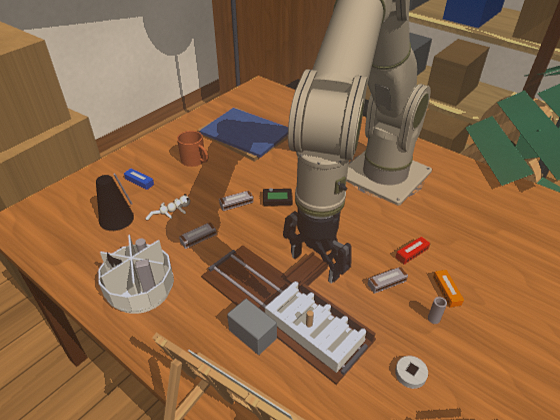

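```bash
python3 -m crank '[[[0,0,-0.8,0,0,0,60],[0,0,-0.8,0,0,0,60],[0,0,-0.5,0,0,0,60],[0,0,-0.24,0,0,0,60],[0,0,0,0,0,0,60],[0,0,0,0,0,0,10],[0,0,0,0,0,0,10],[0,0,0,0,0,0,10]]]' 30
python3 -m crank '[[[0,0,0,0,0,0,10],[0,0,0,0,0,0,10],[0,0,0,0,0,0,10],[0,0,0,0,0,0,10]]]' 30
```

```text
clock: 3.95
position: [0.6641, 0.1777, 0.0635]
ee_rot: [0.726, 0.688, 0.001, 0.0]
ft_force: [-0.7, -0.9, 4.9]
grip_width: 0.152
clock: 4.45
position: [0.6641, 0.1777, 0.0635]
ee_rot: [0.726, 0.688, 0.001, 0.0]
ft_force: [-1.2, -1.4, 6.0]
grip_width: 0.155
```

```bash
python3 - <<'E'
from h import *
for n in ("scene","side"): snap(n,"3")
a=cv2.imread("pics/scene3.png")[230:370,230:400]; b=cv2.imread("pics/side3.png")[200:340,150:320]
cv2.imwrite("pics/c5.png",np.hstack([cv2.resize(x,(400,330),interpolation=cv2.INTER_CUBIC) for x in (a,b)]))
E
```

```text
(no output)
```

View pics/c5.png

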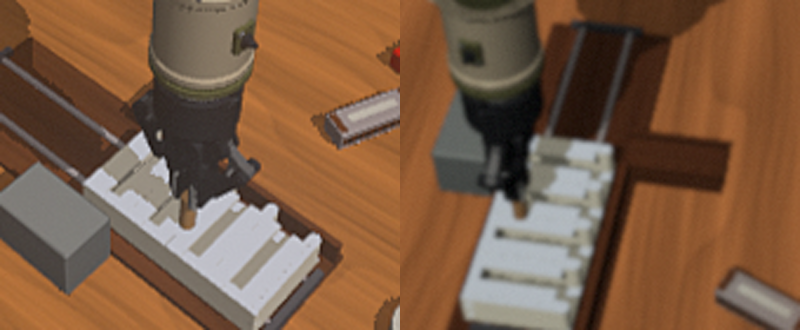

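```bash
python3 - <<'E'
from h import *
snap("wrist","3"); crop("wrist","3",130,220,430,420,"c6")
crop("scene","3",280,250,350,320,"c7",8)
E
```

```text
(no output)
```

View pics/c6.png

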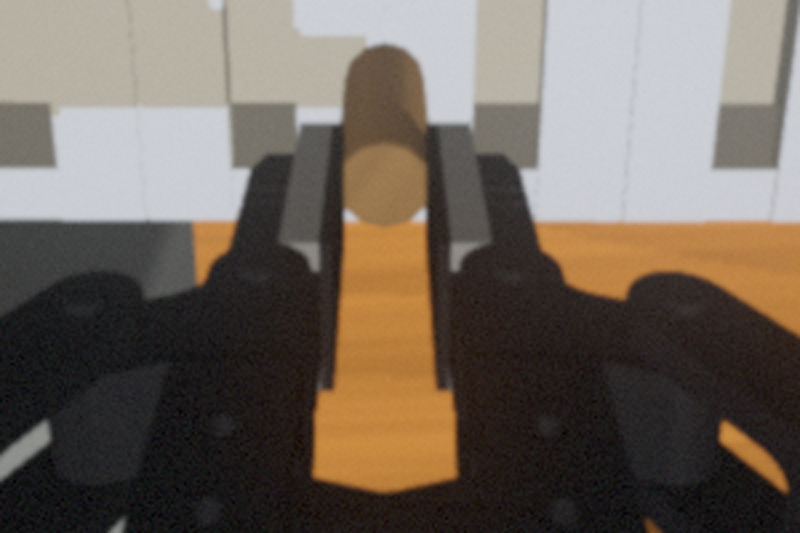

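View pics/c7.png

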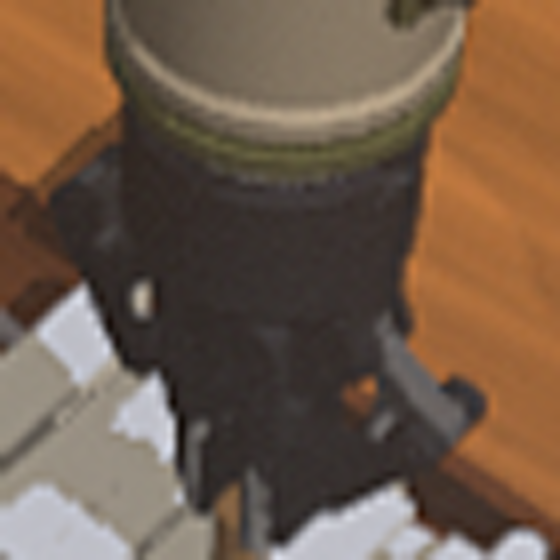

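```bash
python3 -m crank '[[[-0.0225,-0.416,0,0,0,0,10],[-0.0225,-0.416,0,0,0,0,10],[-0.0225,-0.416,0,0,0,0,10],[-0.0225,-0.416,0,0,0,0,10],[-0.0225,-0.416,0,0,0,0,10],[-0.0225,-0.416,0,0,0,0,10],[-0.0225,-0.416,0,0,0,0,10],[-0.0225,-0.416,0,0,0,0,10]]]' 30
python3 -m crank '[[[0,0,0,0,0,0,10],[0,0,0,0,0,0,10]]]'
```

```text
clock: 5.6
position: [0.6529, -0.0199, 0.0635]
ee_rot: [0.725, 0.689, 0.001, -0.001]
ft_force: [-2.9, 5.3, 7.4]
grip_width: 0.153
clock: 5.85
position: [0.6528, -0.0225, 0.0634]
ee_rot: [0.726, 0.687, 0.0, 0.0]
ft_force: [-3.9, -0.3, 7.8]
grip_width: 0.151
```

```bash
python3 -m crank '[[[0,0,0,0,0,0,70],[0,0,0,0,0,0,70],[0,0,0,0,0,0,70],[0,0,0.8,0,0,0,70],[0,0,0.9,0,0,0,70],[-0.5,0.4,0.7,0,0,0,70],[-0.5,0.4,0,0,0,0,70],[-0.5,0.3,0,0,0,0,70]]]' 30
python3 -m crank '[[[0,0,0,0,0,0,70],[0,0,0,0,0,0,70]]]'
python3 - <<'E'
from h import *
for n in ("wrist",): p,P=snap(n,"4")
th=np.radians(-3.1); c,s=np.cos(th),np.sin(th); Rm=np.array([[c,-s],[s,c]])
q=(P[...,:2]-np.array([.582,.0567]))@Rm*1000; z=P[...,2]
for x0,x1 in ((-110,-80),(-60,-30)):
    mm=(abs(q[...,1])<40)&(z>.0265)&(z<.031)&(q[...,0]>x0)&(q[...,0]<x1)
    yy=q[mm][:,1]; print(x0,[ (np.percentile(v,[2,50,98]).round(1)) for v in (yy[yy<5],yy[yy>5])])
mm=(z>.016)&(z<.0225)&(abs(q[...,1]-.003)<15)&(q[...,0]<0); print("trough x",np.percentile(q[mm][:,0],[.5,99.5]))
mm=(z>.046)&(z<.055)&(abs(q[...,1])<250)
print("rack",cv2.minAreaRect(q[mm].astype(np.float32)))
for x0,x1 in ((60,90),(15,30)):
    m2=mm&(q[...,0]>x0)&(q[...,0]<x1)
    h,e=np.histogram(q[m2][:,1],bins=np.arange(-200,40,2)); print([int(b) for a,b in zip(h,e) if a==0])
print("post",fit(P,(.6,.72,-.1,.1),.09,.1))
E
```

```text
clock: 6.85
position: [0.5618, 0.0453, 0.2067]
ee_rot: [0.726, 0.688, 0.001, 0.0]
ft_force: [-0.3, 0.0, 0.5]
grip_width: 0.822
clock: 7.1
position: [0.563, 0.0434, 0.2063]
ee_rot: [0.726, 0.688, 0.0, 0.0]
ft_force: [-0.2, 0.1, -0.7]
grip_width: 0.819
-110 [array([-26.2, -24.1, -21.5]), array([19.2, 22.2, 25.1])]
-60 [array([-26.8, -23.8, -20.9]), array([19., 22., 25.])]
trough x [-123.16514531   -0.46707256]
rack ((126.03522491455078, -62.629547119140625), (270.05914306640625, 255.73402404785156), 89.82569122314453)
[-200, -198, -196, -194, -192, -190, -188, -186, -156, -154, -152, -150, -148, -106, -104, -102, -100, -98, -96, -56, -54, -52, -50, -48, -46, -8, -6, -4, -2, 0, 2, 4, 32, 34, 36]
[-200, -198, -196, -194, -192, -190, -188, -186, -156, -154, -152, -150, -148, -146, -106, -104, -102, -100, -98, -96, -56, -54, -52, -50, -48, -46, -6, -4, -2, 0, 2, 4, 32, 34, 36]
post (array([650.6, -22.6]), array([15.1, 15.3]), -61.3, 273, np.float64(95.6))
```

View pics/wrist4.png

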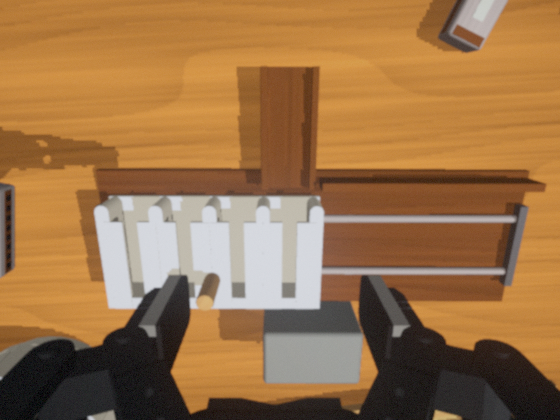

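```bash
python3 -m crank '[[[-0.43,0.54,0,0,0,-0.8,70],[-0.44,0.54,0,0,0,-0.8,70],[-0.44,0.54,0,0,0,-0.8,70],[-0.44,0.55,0,0,0,-0.8,70],[-0.44,0.55,0,0,0,-0.8,70],[-0.44,0.55,0,0,0,-0.8,70],[0,0,0,0,0,0,70],[0,0,0,0,0,0,70]]]' 30
python3 - <<'E'
from h import *
p,P=snap("wrist","5"); o=manip.get_obs(); print(o["position"]); print(fit(P,(.33,.48,.16,.31))); print(fit(P,(.33,.48,.16,.31),.023))
E
```

```text
clock: 8.15
position: [0.4057, 0.2395, 0.206]
ee_rot: [0.853, 0.522, -0.0, -0.0]
ft_force: [-0.3, -0.9, 0.0]
grip_width: 0.819
[0.40584881 0.23913831 0.20599021]
(array([402.9, 237.7]), array([34.7, 99.4]), -26.5, 3517, np.float64(26.0))
(array([403.2, 237.7]), array([33.9, 98.7]), -26.7, 3434, np.float64(26.1))
```

View pics/wrist5.png

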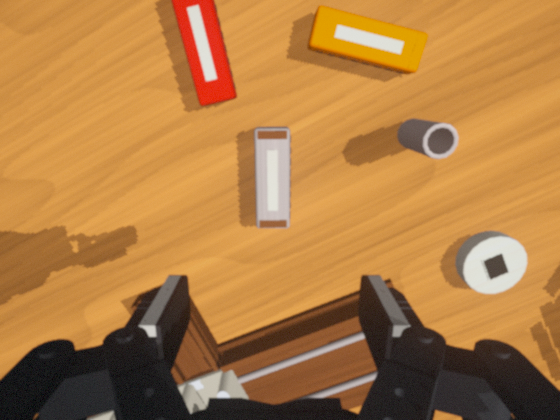

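```bash
python3 -m crank '[[[-0.045,-0.025,-0.9,0,0,0.08,70],[0,0,-0.9,0,0,0,70],[0,0,-0.8,0,0,0,70],[0,0,-0.45,0,0,0,70],[0,0,-0.2,0,0,0,70],[0,0,0,0,0,0,70],[0,0,0,0,0,0,20],[0,0,0,0,0,0,20]]]' 50
python3 -m crank '[[[0,0,0,0,0,0,20],[0,0,0,0,0,0,20],[0,0,0,0,0,0,20],[0,0,0,0,0,0,20]]]' 50
```

```text
clock: 9.2
position: [0.4029, 0.2389, 0.0122]
ee_rot: [0.851, 0.525, 0.001, 0.0]
ft_force: [-0.2, -1.3, 0.5]
grip_width: 0.4
clock: 9.7
position: [0.4021, 0.2386, 0.0111]
ee_rot: [0.851, 0.525, 0.0, -0.0]
ft_force: [0.2, -0.1, -0.4]
grip_width: 0.233
```

```bash
python3 - <<'E'
from h import *
p,P=snap("wrist","6"); crop("wrist","6",100,150,460,420,"c8")
E
```

```text
(no output)
```

View pics/c8.png

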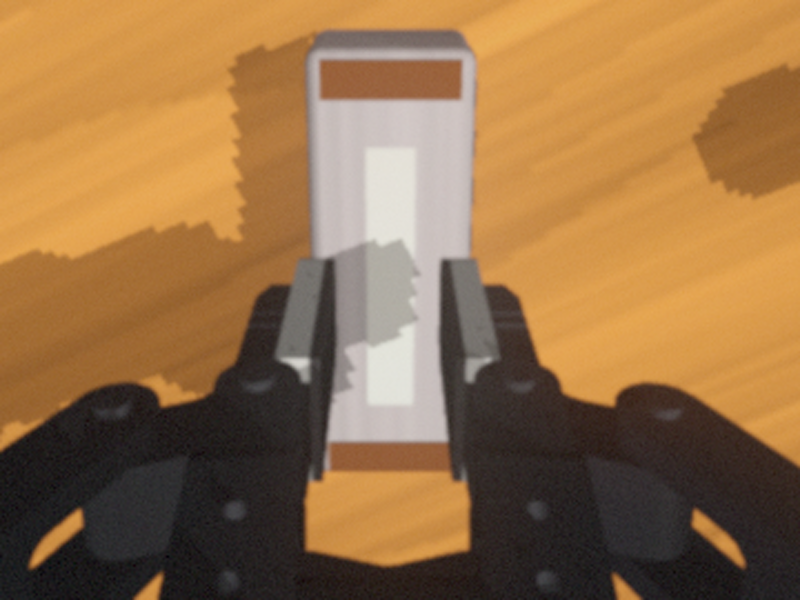

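```bash
python3 - <<'E'
from h import *
p,P=load("wrist","6")
f=360/800
for uc,vc in ((390,100),(390,300),(325,270),(450,270),(300,300),(470,300),(318,460),(458,460),(290,360),(320,420),(390,450),(390,500),(220,500)):
    u,v=int(100+uc*f),int(150+vc*f); print((uc,vc),np.round(P[v,u]*1000,1))
# pad points near
T=np.linalg.inv(T_wc("wrist")[0])
crop("wrist","6",190,240,350,370,"c9")
E
```

```text
(390, 100) [368.6 255.4  25.9]
(390, 300) [407.7 235.8  26.7]
(325, 270) [385.5 233.9  50.1]
(450, 270) [397.  253.3  47.1]
(300, 300) [384.2 230.9  61.2]
(470, 300) [396.8 256.   61.2]
(318, 460) [402.8 225.8  77.1]
(458, 460) [411.7 245.3  78.2]
(290, 360) [384.9 230.7  78. ]
(320, 420) [397.2 229.   76.1]
(390, 450) [441.5 218.7  26.5]
(390, 500) [475.4 201.8  -0.5]
(220, 500) [377.8 231.2 114. ]
```

View pics/c9.png

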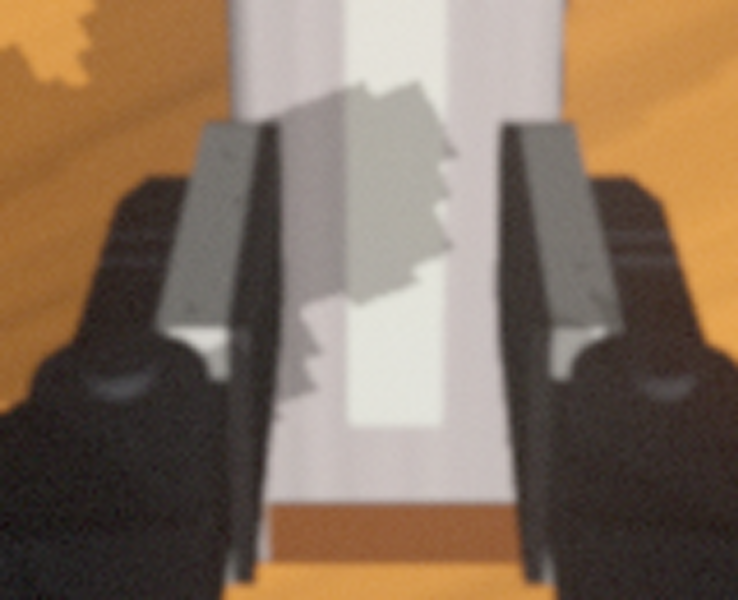

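```bash
python3 - <<'E'
from h import *
o=manip.get_obs(); print(o["position"],o["grip_width"],o["ft_force"])
Rm=R.from_quat(o["ee_rot"]).as_matrix()
for off in ((-.010,0,0),(.010,0,0),(-.017,0,0),(.017,0,0),(.010,-.011,0),(.017,-.011,0),(.01,-.011,-.0187),(.010,-.011,-.03),(.01,.011,0)):
    uv=proj("wrist","6",o["position"]+Rm@np.array(off)); print(off,uv.round(1),"c9",((uv-[190,240])*738/160).round())
p,P=load("wrist","6")
Q=(P-o["position"])@Rm*1000
m=(Q[...,2]<-20)&(Q[...,2]>-80)&(abs(Q[...,0])<40)
for lo in range(-70,-10,5):
    mm=(Q[...,2]>lo)&(Q[...,2]<=lo+5)&(abs(Q[...,0])<45)&(Q[...,1]<20)
    if mm.sum(): print(lo,mm.sum(),np.percentile(Q[mm],[5,95],axis=0).round(0).tolist())
E
```

```text
[0.40213861 0.2386487  0.01115452] 0.23403956219768327 [ 0.17673037 -1.22788406  0.89529957]
(-0.01, 0, 0) [255.4 259.1] c9 [302.  88.]
(0.01, 0, 0) [294.8 259.1] c9 [483.  88.]
(-0.017, 0, 0) [241.6 259.1] c9 [238.  88.]
(0.017, 0, 0) [308.6 259.1] c9 [547.  88.]
(0.01, -0.011, 0) [295.2 238.9] c9 [485.  -5.]
(0.017, -0.011, 0) [309.2 238.9] c9 [550.  -5.]
(0.01, -0.011, -0.0187) [297.4 254.2] c9 [496.  65.]
(0.01, -0.011, -0.03) [299.  265.1] c9 [503. 116.]
(0.01, 0.011, 0) [294.4 278.6] c9 [482. 178.]
-70 1077 [[-17.0, -13.0, -70.0], [15.0, 8.0, -65.0]]
-65 479 [[-17.0, -13.0, -65.0], [15.0, 6.0, -60.0]]
-60 669 [[-23.0, -12.0, -60.0], [21.0, 4.0, -55.0]]
-55 583 [[-23.0, -13.0, -55.0], [21.0, 4.0, -50.0]]
-50 564 [[-23.0, -12.0, -50.0], [21.0, 4.0, -45.0]]
-45 481 [[-23.0, -12.0, -45.0], [21.0, 3.0, -40.0]]
-40 395 [[-22.0, -12.0, -40.0], [20.0, 1.0, -35.0]]
-35 155 [[-16.0, -12.0, -35.0], [15.0, 7.0, -30.0]]
-30 14 [[-11.0, -9.0, -30.0], [9.0, -4.0, -29.0]]
-20 5746 [[-43.0, -95.0, -16.0], [12.0, 14.0, -15.0]]
-15 5815 [[-43.0, -104.0, -15.0], [15.0, 11.0, -12.0]]
```

```bash
python3 - <<'E'
from h import *
Tc=manip.get_calibration("wrist")["T_tool_cam"]
for t in ("1","3","4","5","6"):
    z=np.load(f"pics/wrist{t}.npz"); d=z["d"];fx,fy,cx,cy=z["k"]; v,u=np.mgrid[:420,:560]
    Q=(np.stack([(u-cx)/fx*d,(v-cy)/fy*d,d,np.ones_like(d)],-1)@Tc.T)[...,:3]*1000; Q[d==0]=np.nan
    m=(v>240)&(Q[...,2]<-22)&(abs(Q[...,0])<70)&(Q[...,2]>-100)&(Q[...,1]>-16)
    if t in("3",): m&=abs(Q[...,0])>7
    q=Q[m]; i=np.argsort(-q[:,2])[:40]; print(t,q[i[::8]].round(1).tolist())
E
python3 - <<'E'
from h import *
p,P=snap("scene","6"); p,P=snap("side","6")
a=cv2.imread("pics/scene6.png")[220:320,330:450]; b=cv2.imread("pics/side6.png")[270:370,240:360]
cv2.imwrite("pics/c10.png",np.hstack([cv2.resize(x,(400,333),interpolation=cv2.INTER_CUBIC) for x in (a,b)]))
E
```

```text
1 [[-43.7, -6.0, -41.3], [-43.6, -5.9, -41.9], [-43.7, 0.7, -42.2], [42.2, -3.5, -42.5], [42.0, -0.9, -42.7]]
3 [[-7.2, -5.5, -22.6], [-7.3, -7.8, -30.0], [-7.3, -6.5, -31.1], [-7.3, -0.9, -32.1], [-11.3, -11.9, -32.8]]
4 [[-36.0, 2.6, -36.0], [34.3, 1.7, -36.7], [34.4, 3.5, -36.9], [34.4, 4.8, -37.1], [34.1, 0.9, -37.3]]
5 [[34.4, 1.6, -36.1], [34.3, -4.4, -36.9], [-35.7, 2.0, -37.0], [34.4, 4.7, -37.3], [34.2, -8.4, -37.5]]
6 [[9.3, -8.5, -28.6], [9.3, -6.1, -29.6], [-10.7, -6.4, -30.1], [9.3, -2.0, -30.7], [9.2, -5.9, -31.0]]
```

View pics/c10.png

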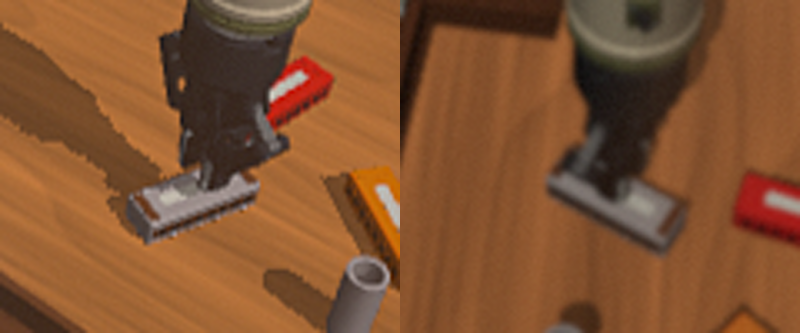

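```bash
python3 - <<'E'
from h import *
Tc=manip.get_calibration("wrist")["T_tool_cam"]
for t in ("5","6"):
    z=np.load(f"pics/wrist{t}.npz"); d=z["d"];fx,fy,cx,cy=z["k"]; v,u=np.mgrid[:420,:560]
    Q=(np.stack([(u-cx)/fx*d,(v-cy)/fy*d,d,np.ones_like(d)],-1)@Tc.T)[...,:3]*1000; Q[d==0]=np.nan
    for uv in ((273,412),(230,412),(320,412),(273,418),(100,400),(60,360)): print(t,uv,Q[uv[1],uv[0]].round(0))
# finger tip height in scene/side cams near gripper
for n in ("scene","side"):
    p,P=load(n,"6"); m=(abs(P[...,0]-.402)<.03)&(abs(P[...,1]-.238)<.03)&(P[...,2]>.029)
    q=P[m]; i=np.argsort(q[:,2])[:200:25]; print(n,(q[i]*1000).round(0).tolist())
E
```

```text
5 (273, 412) [  -1.  -12. -107.]
5 (230, 412) [ -10.  -12. -107.]
5 (320, 412) [  10.  -13. -108.]
5 (273, 418) [  -1.  -12. -109.]
5 (100, 400) [-49.   2. -90.]
5 (60, 360) [-56. -13. -91.]
6 (273, 412) [  -1.  -13. -108.]
6 (230, 412) [  -9.  -18. -113.]
6 (320, 412) [   9.  -18. -113.]
6 (273, 418) [  -1.  -12. -108.]
6 (100, 400) [ -42.  -10. -101.]
6 (60, 360) [-128.   70.   11.]
scene [[418.0, 243.0, 29.0], [417.0, 242.0, 47.0], [415.0, 257.0, 53.0], [406.0, 220.0, 59.0], [417.0, 250.0, 65.0], [416.0, 243.0, 70.0], [419.0, 246.0, 78.0], [395.0, 228.0, 86.0]]
side [[419.0, 252.0, 29.0], [405.0, 263.0, 49.0], [388.0, 234.0, 56.0], [389.0, 232.0, 70.0], [406.0, 264.0, 87.0], [406.0, 264.0, 92.0], [386.0, 235.0, 104.0], [405.0, 260.0, 110.0]]
```

```bash
python3 -m crank '[[[0,0,0,0,0,0,70],[0,0,0,0,0,0,70],[0,0,0,0,0,0,70],[0,0,-0.25,0,0,0,70],[0,0,-0.25,0,0,0,70],[0,0,0,0,0,0,70],[0,0,0,0,0,0,20],[0,0,0,0,0,0,20]]]' 50
python3 -m crank '[[[0,0,0,0,0,0,20],[0,0,0,0,0,0,20],[0,0,0,0,0,0,20],[0,0,0,0,0,0,20]]]' 50
```

```text
clock: 10.85
position: [0.4024, 0.2389, -0.0186]
ee_rot: [0.851, 0.525, 0.0, -0.0]
ft_force: [0.2, 2.5, 4.5]
grip_width: 0.401
clock: 11.35
position: [0.4025, 0.2389, -0.0183]
ee_rot: [0.851, 0.525, 0.001, 0.0]
ft_force: [-1.7, -0.4, 6.3]
grip_width: 0.387
```

```bash
python3 -m crank '[[[0,0,0.3,0,0,0,20],[0,0,0.7,0,0,0,20],[0,0,0.7,0,0,0,20],[0.3,-0.5,0,0,0,0.7,20],[0.31,-0.5,0,0,0,0.8,20],[0.31,-0.5,0,0,0,0.8,20],[0.31,-0.5,0,0,0,0.8,20],[0.31,-0.5,0,0,0,0.8,20]]]' 50
python3 -m crank '[[[0.32,-0.487,0,0,0,0.8,20],[0,0,0,0,0,0,20],[0,0,0,0,0,0,20]]]' 50
python3 - <<'E'
from h import *
p,P=snap("wrist","7"); o=manip.get_obs(); print(o["position"],np.degrees(2*np.arctan2(o["ee_rot"][1],o["ee_rot"][0])))
E
```

```text
clock: 12.35
position: [0.495, 0.0877, 0.0842]
ee_rot: [0.749, 0.662, 0.0, 0.0]
ft_force: [-0.3, 0.3, -1.1]
grip_width: 0.378
clock: 12.72
position: [0.5134, 0.0601, 0.0837]
ee_rot: [0.727, 0.687, 0.0, -0.0]
ft_force: [-0.8, 1.3, -1.5]
grip_width: 0.379
[0.51327717 0.06044316 0.08360047] 86.83778935294634
```

View pics/wrist7.png

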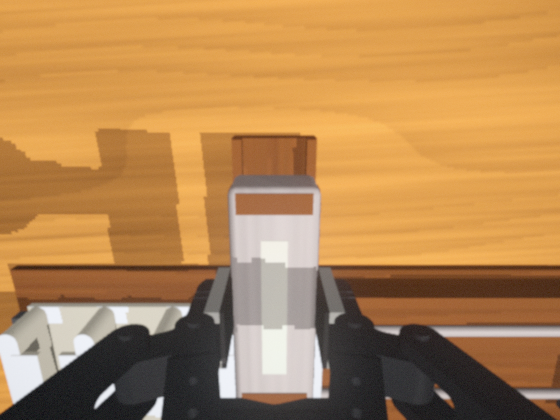

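```bash
python3 - <<'E'
from h import *
p,P=load("wrist","7"); print(fit(P,(.42,.6,.03,.09),.120,.135))
m=(P[...,2]>.12)&(P[...,2]<.135)&(abs(P[...,1]-.06)<.015)&(P[...,0]<.58); q=P[m]*1000; A=np.c_[q[:,:2],np.ones(len(q))]; print(np.linalg.lstsq(A,q[:,2],rcond=None)[0])
E
python3 -m crank '[[[0,-0.012,-0.5,0,0,0,20],[0,0,-0.5,0,0,0,20],[0,0,-0.2,0,0,0,20],[0,0,-0.08,0,0,0,20],[0,0,-0.06,0,0,0,20],[0,0,0,0,0,0,20],[0,0,0,0,0,0,20]]]' 50
```

```text
(array([511.9,  58.2]), array([58.5, 98.8]), -16.5, 19826, np.float64(128.1))
[4.60179969e-03 2.74465192e-04 1.25683050e+02]
clock: 13.65
position: [0.5141, 0.0587, 0.0033]
ee_rot: [0.727, 0.687, 0.0, 0.0]
ft_force: [-0.4, -0.1, -1.2]
grip_width: 0.381
```

```bash
python3 -m crank '[[[0,0.012,-0.02,0,0,0,20],[0,0,0,0,0,0,20],[0,0,0,0,0,0,50],[0,0,0,0,0,0,50],[0,0,0,0,0,0,50],[0,0,0.5,0,0,0,50],[0,0,0.5,0,0,0,50],[0,0,0.5,0,0,0,50]]]' 50
python3 -m crank '[[[-0.5,0.03,0.3,0,0,0,10],[-0.5,0.03,0,0,0,0,0],[0,0,0,0,0,0,0]]]'
python3 - <<'E'
from h import *
p,P=snap("wrist","8"); o=manip.get_obs(); print(o["position"],np.degrees(2*np.arctan2(o["ee_rot"][1],o["ee_rot"][0])))
th=np.radians(-3.1); c,s=np.cos(th),np.sin(th); Rm=np.array([[c,-s],[s,c]])
q=(P[...,:2]-np.array([.582,.056]))@Rm; P2=np.dstack([q,P[...,2]]); print(fit(P2,(-.15,.04,-.021,.021),.042,.049))
E
```

```text
clock: 14.65
position: [0.5137, 0.0594, 0.0925]
ee_rot: [0.727, 0.687, 0.0, -0.0]
ft_force: [-0.2, 0.2, -0.6]
grip_width: 0.586
clock: 15.02
position: [0.4526, 0.0629, 0.1098]
ee_rot: [0.726, 0.687, -0.0, 0.0]
ft_force: [0.8, -0.4, -0.4]
grip_width: 0.0
[0.45366623 0.06287734 0.10987693] 86.81021534910766
(array([-101.4,   -0.7]), array([32.3, 34.1]), 89.6, 1636, np.float64(45.6))
```

View pics/wrist8.png

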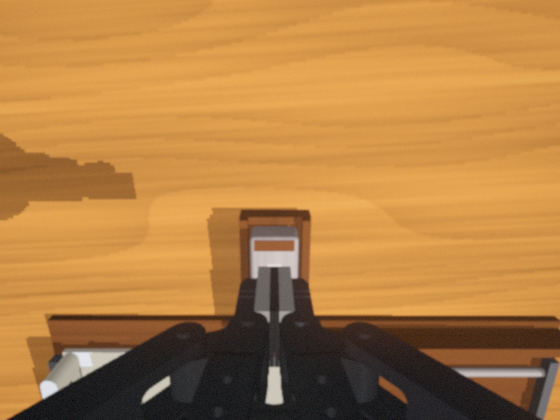

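```bash
python3 -m crank '[[[-0.19,0.01,-0.3,0,0,0,0],[0,0,-0.6,0,0,0,0],[0,0,-0.6,0,0,0,0],[0,0,-0.28,0,0,0,0],[0,0,0,0,0,0,0],[0.2,-0.011,0,0,0,0,0],[0.2,-0.011,0,0,0,0,0],[0.2,-0.011,0,0,0,0,0]]]'
python3 -m crank '[[[0.2,-0.011,0,0,0,0,0],[0.2,-0.011,0,0,0,0,0],[0.2,-0.011,0,0,0,0,0],[0.2,-0.011,0,0,0,0,0],[0.2,-0.011,0,0,0,0,0],[0,0,0,0,0,0,0]]]'
python3 - <<'E'
from h import *
p,P=snap("scene","9");p,P=snap("side","9")
a=cv2.imread("pics/scene9.png")[220:340,220:380]; b=cv2.imread("pics/side9.png")[210:330,180:340]
cv2.imwrite("pics/c11.png",np.hstack([cv2.resize(x,(400,300),interpolation=cv2.INTER_CUBIC) for x in (a,b)]))
E
```

```text
clock: 16.08
position: [0.4798, 0.0616, 0.0034]
ee_rot: [0.727, 0.687, 0.0, 0.0]
ft_force: [-3.0, -0.0, 1.2]
grip_width: -0.006
clock: 16.82
position: [0.5394, 0.0583, 0.0027]
ee_rot: [0.727, 0.687, 0.0, 0.0]
ft_force: [0.1, -0.1, 1.0]
grip_width: -0.002
```

View pics/c11.png

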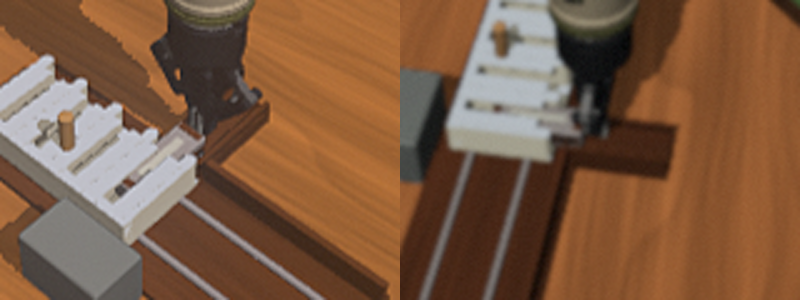

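```bash
python3 -m crank '[[[0.12,-0.007,0,0,0,0,0],[0.12,-0.007,0,0,0,0,0],[0.12,-0.007,0,0,0,0,0],[0,0,0,0,0,0,0]]]'
python3 -m crank '[[[0.04,-0.002,0,0,0,0,0],[0,0,0,0,0,0,0]]]'
python3 -m crank '[[[0.03,-0.002,0,0,0,0,0],[0,0,0,0,0,0,0]]]'
python3 -m crank '[[[0.03,-0.002,0,0,0,0,0],[0,0,0,0,0,0,0]]]'
```

```text
clock: 17.42
position: [0.5606, 0.057, 0.0027]
ee_rot: [0.727, 0.687, 0.0, 0.0]
ft_force: [-0.7, -0.8, 0.3]
grip_width: -0.002
clock: 17.68
position: [0.5624, 0.057, 0.0028]
ee_rot: [0.727, 0.687, 0.0, 0.0]
ft_force: [-0.7, 0.5, 0.8]
grip_width: -0.0
clock: 17.92
position: [0.5642, 0.0568, 0.0028]
ee_rot: [0.727, 0.687, 0.0, -0.0]
ft_force: [-1.7, 0.3, 0.5]
grip_width: 0.001
clock: 18.18
position: [0.5661, 0.0567, 0.0028]
ee_rot: [0.727, 0.687, 0.0, 0.0]
ft_force: [-0.1, 0.1, 0.9]
grip_width: -0.004
```

```bash
python3 -m crank '[[[0.03,-0.002,0,0,0,0,0],[0,0,0,0,0,0,0]]]'
python3 -m crank '[[[0.03,-0.002,0,0,0,0,0],[0,0,0,0,0,0,0]]]' | grep -E "pos|ft"
```

```text
clock: 18.42
position: [0.5674, 0.0566, 0.0026]
ee_rot: [0.727, 0.687, -0.0, -0.0]
ft_force: [-4.4, -0.7, 2.7]
grip_width: 0.001
position: [0.5674, 0.0566, 0.0025]
ft_force: [-13.3, 0.6, 9.7]
```

```bash
python3 -m crank '[[[-0.3,0,0,0,0,0,0],[0,0,0.8,0,0,0,0],[0,0,0.9,0,0,0,30],[0,-0.4,0.9,0,0,0,60],[0.2,-0.5,0.2,0,0,0,60],[0.6,-0.4,0,0,0,0,60],[0.6,0,0,0,0,0,60],[0.3,0,0,0,0,0,60]]]'
python3 - <<'E'
from h import *
p,P=snap("wrist","10"); o=manip.get_obs(); print(o["position"],np.degrees(2*np.arctan2(o["ee_rot"][1],o["ee_rot"][0])))
th=np.radians(-3.1); c,s=np.cos(th),np.sin(th); Rm=np.array([[c,-s],[s,c]])
q=(P[...,:2]-np.array([.582,.056]))@Rm; P2=np.dstack([q,P[...,2]]); print(fit(P2,(-.15,.095,-.009,.009),.040,.047))
m=(abs(q[...,1])<.007)&(abs(q[...,0])<.08); 
for x in range(-12,8,2):
    mm=m&(q[...,0]*1000>x)&(q[...,0]*1000<=x+2); print(x,np.median(P[mm][:,2]*1000).round(1) if mm.sum() else None)
E
```

```text
clock: 19.68
position: [0.6552, -0.0222, 0.1704]
ee_rot: [0.727, 0.687, 0.0, 0.0]
ft_force: [0.0, -0.0, -0.6]
grip_width: 0.704
[ 0.65617818 -0.0218843   0.17002579] 86.76517952849264
(array([44.9, -0.3]), array([ 17.9, 100.2]), -0.4, 2227, np.float64(44.3))
-12 8.7
-10 8.0
-8 8.1
-6 42.3
-4 44.4
-2 44.5
0 44.4
2 44.4
4 44.5
6 44.4
```

View pics/wrist10.png

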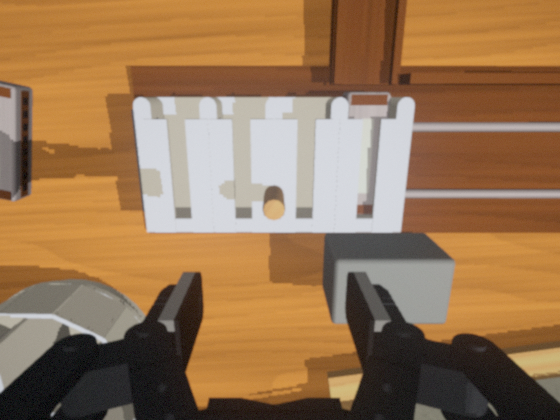

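```bash
python3 -m crank '[[[-0.05,-0.01,-0.8,0,0,0,60],[0,0,-0.8,0,0,0,60],[0,0,-0.47,0,0,0,60],[0,0,-0.2,0,0,0,60],[0,0,0,0,0,0,60],[0,0,0,0,0,0,8],[0,0,0,0,0,0,8],[0,0,0,0,0,0,8]]]' 40
python3 -m crank '[[[0,0,0,0,0,0,8],[0,0,0,0,0,0,8],[0,0,0,0,0,0,8]]]' 40
```

```text
clock: 20.72
position: [0.6512, -0.0222, 0.0357]
ee_rot: [0.727, 0.687, 0.001, 0.001]
ft_force: [-1.0, 0.5, 5.2]
grip_width: 0.17
clock: 21.1
position: [0.6511, -0.0222, 0.0357]
ee_rot: [0.727, 0.687, 0.001, 0.001]
ft_force: [-1.6, -0.3, 6.5]
grip_width: 0.176
```

```bash
python3 -m crank '[[[0.011,0.208,0,0,0,0,8],[0.011,0.208,0,0,0,0,8],[0.011,0.208,0,0,0,0,8],[0.012,0.208,0,0,0,0,8],[0,0,0,0,0,0,8],[0,0,0,0,0,0,8]]]' 40
```

```text
clock: 21.85
position: [0.654, 0.0278, 0.0357]
ee_rot: [0.727, 0.687, 0.001, 0.001]
ft_force: [-2.2, -0.5, 6.8]
grip_width: 0.172
```

```bash
python3 -m crank '[[[0,0,0,0,0,0,60],[0,0,0,0,0,0,60],[0,0,0,0,0,0,60],[0,0,0.8,0,0,0,60],[0,0,0.8,0,0,0,60],[-0.1,-0.4,0.7,0,0,0,60],[-0.1,-0.9,0,0,0,-0.6,60],[-0.2,-0.9,0,0,0,-0.6,60]]]'
python3 -m crank '[[[-0.2,-0.9,0,0,0,-0.6,60],[-0.2,-0.9,0,0,0,-0.6,60],[-0.1,-0.68,0,0,0,0,60],[0,0,0,0,0,0,60]]]'
python3 - <<'E'
from h import *
for n in ("scene","side"):
    p,P=load(n,"9"); m=(abs(P[...,0]-.65)<.2)&(abs(P[...,1]+.30)<.15)&(P[...,2]>.05); q=P[m]*1000
    print(n,len(q),np.percentile(q,[0,2,98,100],axis=0).round().tolist())
p,P=snap("wrist","11"); o=manip.get_obs(); print(o["position"],np.degrees(2*np.arctan2(o["ee_rot"][1],o["ee_rot"][0])))
print(fit(P,(.53,.67,-.33,-.18),.02))
th=np.radians(-3.1); c,s=np.cos(th),np.sin(th); Rm=np.array([[c,-s],[s,c]])
E
```

```text
clock: 22.85
position: [0.6292, -0.1054, 0.173]
ee_rot: [0.762, 0.648, 0.0, 0.0]
ft_force: [1.6, -2.1, -0.8]
grip_width: 0.7
clock: 23.35
position: [0.5975, -0.2579, 0.1721]
ee_rot: [0.796, 0.605, -0.001, 0.0]
ft_force: [0.3, 0.6, 0.4]
grip_width: 0.703
scene 2204 [[735.0, -323.0, 50.0], [741.0, -316.0, 52.0], [849.0, -153.0, 135.0], [850.0, -151.0, 139.0]]
side 1619 [[732.0, -325.0, 50.0], [735.0, -314.0, 52.0], [848.0, -152.0, 133.0], [850.0, -150.0, 139.0]]
[ 0.59852661 -0.25467258  0.1721828 ] 74.63121008262566
(array([ 599.7, -256.8]), array([34.1, 99.2]), -15.5, 4116, np.float64(26.1))
```

View pics/wrist11.png

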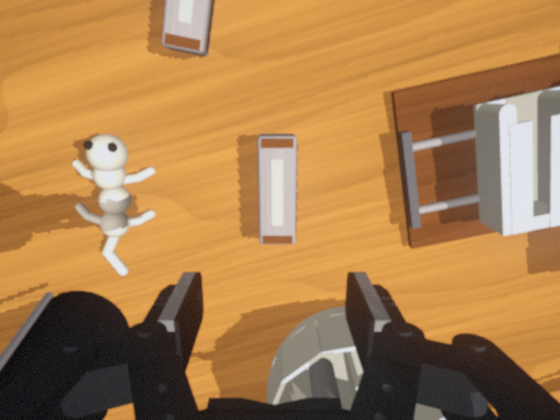

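```bash
python3 -m crank '[[[0.02,-0.02,-0.9,0,0,0,70],[0,0,-0.9,0,0,0,70],[0,0,-0.8,0,0,0,70],[0,0,-0.4,0,0,0,70],[0,0,-0.18,0,0,0,70],[0,0,0,0,0,0,70],[0,0,0,0,0,0,20],[0,0,0,0,0,0,20]]]' 50
python3 -m crank '[[[0,0,0,0,0,0,20],[0,0,0,0,0,0,20],[0,0,0,0,0,0,20]]]' 50
```

```text
clock: 24.4
position: [0.6012, -0.2545, -0.0169]
ee_rot: [0.794, 0.607, 0.001, 0.001]
ft_force: [-1.3, -3.5, -0.1]
grip_width: 0.399
clock: 24.78
position: [0.6014, -0.2546, -0.0167]
ee_rot: [0.794, 0.607, 0.001, 0.001]
ft_force: [-1.4, -0.3, 7.4]
grip_width: 0.389
```

```bash
python3 -m crank '[[[0,0,0.3,0,0,0,20],[0,0,0.9,0,0,0,20],[0,0,0.9,0,0,0,20],[-0.3,0.5,0,0,0,0.4,20],[-0.4,0.7,0,0,0,0.4,20],[-0.4,0.8,0,0,0,0.4,20],[-0.36,0.8,0,0,0,0.4,20],[0,0.8,0,0,0,0.4,20]]]' 50
python3 -m crank '[[[0,0.8,0,0,0,0.42,20],[0,0.638,0,0,0,0,20],[0,0.2,0,0,0,0,20],[0,0,0,0,0,0,20],[0,0,0,0,0,0,20]]]' 50
python3 - <<'E'
from h import *
p,P=snap("wrist","12"); o=manip.get_obs(); print(o["position"],np.degrees(2*np.arctan2(o["ee_rot"][1],o["ee_rot"][0])),o["grip_width"])
E
```

```text
clock: 25.78
position: [0.5116, -0.0372, 0.109]
ee_rot: [0.738, 0.675, -0.0, 0.001]
ft_force: [0.3, 0.7, -0.5]
grip_width: 0.382
clock: 26.4
position: [0.513, 0.0584, 0.1079]
ee_rot: [0.727, 0.687, -0.0, 0.0]
ft_force: [0.3, 0.0, -0.8]
grip_width: 0.385
[0.5129799  0.05834958 0.10784339] 86.76820049622488 0.3826566998185925
```

View pics/wrist12.png

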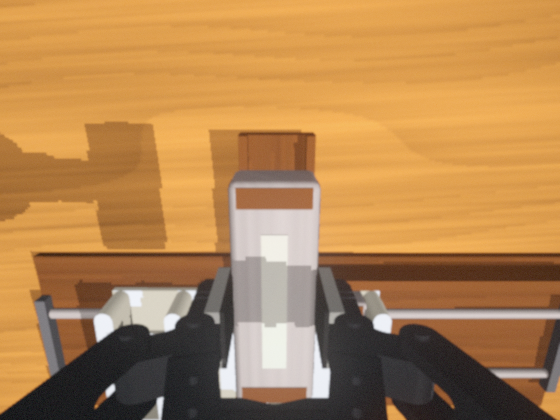

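```bash
python3 -m crank '[[[0.01,0.02,-0.6,0,0,0.02,20],[0,0,-0.6,0,0,0,20],[0,0,-0.35,0,0,0,20],[0,0,-0.1,0,0,0,20],[0,0,-0.06,0,0,0,20],[0,0,0,0,0,0,20],[0,0,0,0,0,0,20]]]' 50
```

```text
clock: 27.32
position: [0.514, 0.0613, 0.0059]
ee_rot: [0.725, 0.688, 0.0, 0.0]
ft_force: [-0.0, 1.0, -1.1]
grip_width: 0.384
```

```bash
python3 -m crank '[[[0,-0.025,-0.03,0,0,0,20],[0,0,0,0,0,0,20],[0,0,0,0,0,0,50],[0,0,0,0,0,0,50],[0,0,0,0,0,0,50],[0,0,0.5,0,0,0,50],[0,0,0.5,0,0,0,50],[-0.5,0.03,0.5,0,0,0,50]]]' 50
python3 -m crank '[[[-0.5,0.03,0.3,0,0,0,10],[0,0,0,0,0,0,0],[0,0,0,0,0,0,0]]]'
python3 - <<'E'
from h import *
p,P=snap("wrist","13"); o=manip.get_obs(); print(o["position"],np.degrees(2*np.arctan2(o["ee_rot"][1],o["ee_rot"][0])))
th=np.radians(-3.1); c,s=np.cos(th),np.sin(th); Rm=np.array([[c,-s],[s,c]])
q=(P[...,:2]-np.array([.582,.056]))@Rm; P2=np.dstack([q,P[...,2]]); print(fit(P2,(-.15,.04,-.021,.021),.042,.049))
E
```

```text
clock: 28.32
position: [0.4842, 0.0617, 0.0944]
ee_rot: [0.726, 0.688, 0.001, -0.0]
ft_force: [0.6, -0.0, 1.2]
grip_width: 0.587
clock: 28.7
position: [0.4538, 0.0632, 0.1113]
ee_rot: [0.725, 0.688, 0.0, 0.0]
ft_force: [1.6, -0.8, 0.4]
grip_width: 0.001
[0.45373368 0.06320005 0.11095235] 86.98364571395048
(array([-101.4,   -0.6]), array([34. , 36.1]), 0.6, 1866, np.float64(45.5))
```

View pics/wrist13.png

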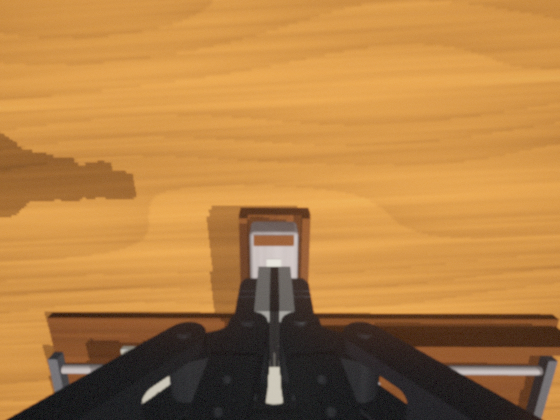

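```bash
python3 - <<'E'
from h import *
p,P=snap("scene","13"); print(fit(P,(.6,.72,-.05,.12),.09,.1))
p,P=snap("side","13"); print(fit(P,(.6,.72,-.05,.12),.09,.1))
E
python3 -m crank '[[[-0.19,0.01,-0.3,0,0,0,0],[0,0,-0.6,0,0,0,0],[0,0,-0.6,0,0,0,0],[0,0,-0.3,0,0,0,0],[0,0,0,0,0,0,0],[0.2,-0.011,0,0,0,0,0],[0.2,-0.011,0,0,0,0,0],[0.2,-0.011,0,0,0,0,0]]]'
```

```text
(array([656.6,  26.9]), array([14.2, 15.2]), 69.6, 41, np.float64(95.6))
(array([654.3,  29.8]), array([14. , 15.8]), -61.0, 27, np.float64(93.5))
clock: 29.85
position: [0.4795, 0.0619, 0.0039]
ee_rot: [0.725, 0.688, 0.0, 0.0]
ft_force: [-1.7, 0.1, 1.4]
grip_width: 0.002
```

Rack at the 0.15 stop (scene 656.6,26.9; expected 656.8,27.3). Push on.

```bash
python3 -m crank '[[[0.2,-0.011,0,0,0,0,0],[0.2,-0.011,0,0,0,0,0],[0.2,-0.011,0,0,0,0,0],[0.2,-0.011,0,0,0,0,0],[0.2,-0.011,0,0,0,0,0],[0,0,0,0,0,0,0]]]' | grep -E "pos|ft"
python3 -m crank '[[[0.12,-0.007,0,0,0,0,0],[0.12,-0.007,0,0,0,0,0],[0.12,-0.007,0,0,0,0,0],[0,0,0,0,0,0,0]]]'| grep -E "pos|ft"
python3 -m crank '[[[0.07,-0.004,0,0,0,0,0],[0,0,0,0,0,0,0]]]'| grep -E "pos|ft"
python3 -m crank '[[[0.03,-0.002,0,0,0,0,0],[0,0,0,0,0,0,0]]]'| grep -E "pos|ft"
python3 -m crank '[[[0.03,-0.002,0,0,0,0,0],[0,0,0,0,0,0,0]]]'| grep -E "pos|ft"
```

```text
position: [0.539, 0.0587, 0.0033]
ft_force: [-0.6, -0.1, 0.5]
position: [0.5603, 0.0574, 0.0034]
ft_force: [-0.4, -0.5, 0.1]
position: [0.5641, 0.0572, 0.0034]
ft_force: [0.1, 0.8, -0.5]
position: [0.5657, 0.0571, 0.0033]
ft_force: [-0.9, 1.0, 0.1]
position: [0.5673, 0.057, 0.0033]
ft_force: [-1.1, -0.4, 1.5]
```

```bash
python3 -m crank '[[[0.03,-0.002,0,0,0,0,0],[0,0,0,0,0,0,0]]]'| grep -E "pos|ft"
python3 -m crank '[[[0.02,-0.001,0,0,0,0,0],[0,0,0,0,0,0,0]]]'| grep -E "pos|ft"
```

```text
position: [0.5674, 0.057, 0.0032]
ft_force: [-10.6, -0.3, 7.1]
position: [0.5674, 0.0571, 0.0031]
ft_force: [-16.8, 0.1, 12.0]
```

```bash
python3 -m crank '[[[-0.3,0,0,0,0,0,0],[0,0,0.8,0,0,0,0],[0,0,0.9,0,0,0,30],[0,-0.2,0.9,0,0,0,60],[0.2,-0.3,0.2,0,0,0,60],[0.6,0,0,0,0,0,60],[0.6,0,0,0,0,0,60],[0.3,0,0,0,0,0,60]]]'
python3 - <<'E'
from h import *
p,P=snap("wrist","14"); o=manip.get_obs(); print(o["position"],np.degrees(2*np.arctan2(o["ee_rot"][1],o["ee_rot"][0])))
th=np.radians(-3.1); c,s=np.cos(th),np.sin(th); Rm=np.array([[c,-s],[s,c]])
q=(P[...,:2]-np.array([.582,.056]))@Rm; P2=np.dstack([q,P[...,2]]); print(fit(P2,(-.15,.095,-.009,.009),.040,.047)); print(fit(P2,(-.15,.095,.041,.059),.040,.047)); print("post",fit(P,(.6,.72,-.05,.12),.09,.1))
E
```

```text
clock: 33.35
position: [0.6559, 0.0265, 0.1709]
ee_rot: [0.726, 0.688, 0.0, 0.0]
ft_force: [-0.9, -0.1, 0.7]
grip_width: 0.704
[0.65690607 0.02646224 0.17057253] 86.96452903220238
(array([44.9,  0. ]), array([ 17.9, 100.2]), 0.0, 2279, np.float64(44.3))
(array([45.2, 50. ]), array([18. , 99.6]), 0.1, 2172, np.float64(44.3))
post (array([654. ,  27.4]), array([15.2, 15.4]), 72.3, 403, np.float64(95.8))
```

View pics/wrist14.png

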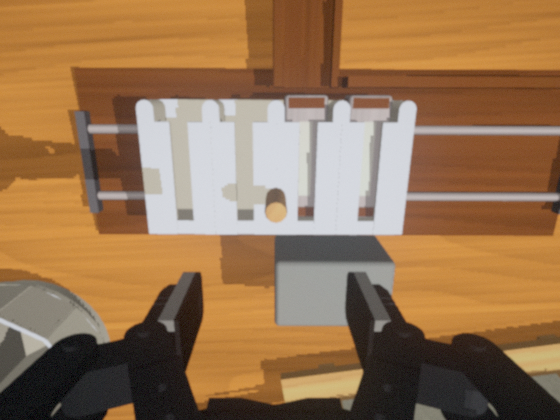

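Both harmonicas are home in cases 1 and 2 (tops at (370,105) and (306,105)). Grip the post and go back 50 mm.

```bash
python3 -m crank '[[[-0.05,0.015,-0.8,0,0,0,60],[0,0,-0.8,0,0,0,60],[0,0,-0.47,0,0,0,60],[0,0,-0.2,0,0,0,60],[0,0,0,0,0,0,60],[0,0,0,0,0,0,8],[0,0,0,0,0,0,8],[0,0,0,0,0,0,8]]]' 40
python3 -m crank '[[[0,0,0,0,0,0,8],[0,0,0,0,0,0,8],[0,0,0,0,0,0,8]]]' 40
```

```text
clock: 34.4
position: [0.652, 0.0278, 0.0363]
ee_rot: [0.725, 0.688, 0.001, 0.001]
ft_force: [-1.3, -0.5, 4.9]
grip_width: 0.173
clock: 34.78
position: [0.6521, 0.0277, 0.0363]
ee_rot: [0.725, 0.688, 0.001, 0.0]
ft_force: [-2.0, 0.4, 5.8]
grip_width: 0.169
```

```bash
python3 -m crank '[[[0.011,0.208,0,0,0,0,8],[0.011,0.208,0,0,0,0,8],[0.011,0.208,0,0,0,0,8],[0.012,0.208,0,0,0,0,8],[0,0,0,0,0,0,8],[0,0,0,0,0,0,8]]]' 40
python3 - <<'E'
from h import *
for n in ("scene","side"):
    p,P=snap(n,"15")
    c=(.43,-.277); print(n,fit(P,(c[0]-.08,c[0]+.08,c[1]-.08,c[1]+.08),.02))
E
```

```text
clock: 35.52
position: [0.6549, 0.0776, 0.0363]
ee_rot: [0.725, 0.688, 0.001, 0.001]
ft_force: [-0.3, -0.2, 7.4]
grip_width: 0.175
scene (array([ 433.1, -280.5]), array([38.8, 83. ]), -27.0, 220, np.float64(25.5))
side (array([ 403.6, -258.2]), array([ 54.7, 156.4]), -39.4, 300, np.float64(24.5))
```

View pics/scene15.png

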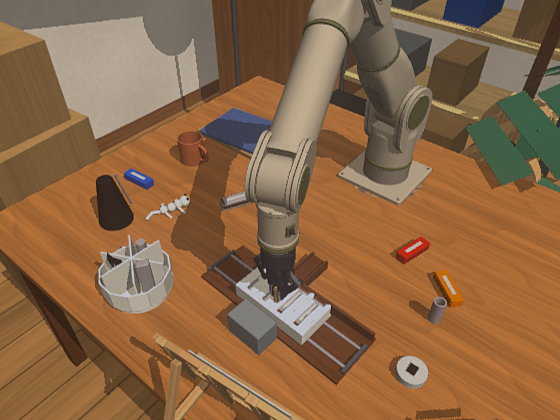

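View pics/side15.png

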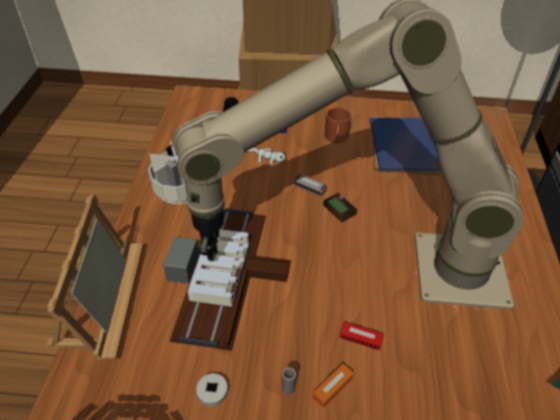

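```bash
python3 -m crank '[[[0,0,0,0,0,0,60],[0,0,0,0,0,0,60],[0,0,0,0,0,0,60],[0,0,0.8,0,0,0,60],[0,0,0.8,0,0,0,60],[-0.3,-0.6,0.7,0,0,0,60],[-0.6,-0.9,0,0,0,-0.8,60],[-0.6,-0.9,0,0,0,-0.8,60]]]'
python3 -m crank '[[[-0.6,-0.9,0,0,0,-0.8,60],[-0.6,-0.9,0,0,0,-0.8,60],[-0.6,-0.9,0,0,0,-0.8,60],[-0.5,-0.7,0,0,0,-0.3,60],[0,0,0,0,0,0,60],[0,0,0,0,0,0,60]]]'
python3 - <<'E'
from h import *
p,P=snap("wrist","16"); o=manip.get_obs(); print(o["position"],np.degrees(2*np.arctan2(o["ee_rot"][1],o["ee_rot"][0])))
print(fit(P,(.37,.5,-.36,-.22),.02))
E
```

```text
clock: 36.62
position: [0.5659, -0.0638, 0.1735]
ee_rot: [0.772, 0.635, 0.0, 0.0]
ft_force: [0.7, -0.8, 0.6]
grip_width: 0.705
clock: 37.38
position: [0.4331, -0.2599, 0.1732]
ee_rot: [0.841, 0.541, 0.0, -0.0]
ft_force: [0.2, 0.7, 0.1]
grip_width: 0.708
[ 0.43345689 -0.25930693  0.17310941] 65.60232981332378
(array([ 422.4, -276.3]), array([ 33.3, 100.1]), -26.4, 4136, np.float64(26.1))
```

View pics/wrist16.png

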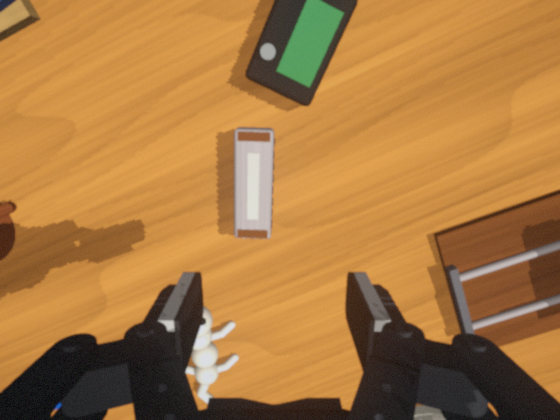

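```bash
python3 -m crank '[[[-0.185,-0.283,-0.9,0,0,-0.4,70],[0,0,-0.9,0,0,0,70],[0,0,-0.8,0,0,0,70],[0,0,-0.41,0,0,0,70],[0,0,-0.18,0,0,0,70],[0,0,0,0,0,0,70],[0,0,0,0,0,0,20],[0,0,0,0,0,0,20]]]' 50
python3 -m crank '[[[0,0,0,0,0,0,20],[0,0,0,0,0,0,20],[0,0,0,0,0,0,20]]]' 50
```

```text
clock: 38.42
position: [0.4226, -0.2777, -0.0172]
ee_rot: [0.85, 0.526, 0.001, 0.001]
ft_force: [2.7, 4.9, 3.8]
grip_width: 0.402
clock: 38.8
position: [0.4226, -0.2778, -0.017]
ee_rot: [0.85, 0.526, 0.001, 0.001]
ft_force: [-0.4, 2.0, 6.7]
grip_width: 0.385
```

```bash
python3 -m crank '[[[0,0,0.3,0,0,0,20],[0,0,0.9,0,0,0,20],[0,0,0.9,0,0,0,20],[0.1,0.5,0,0,0,0.6,20],[0.2,0.8,0,0,0,0.7,20],[0.2,0.8,0,0,0,0.7,20],[0.2,0.8,0,0,0,0.7,20],[0.2,0.8,0,0,0,0.7,20]]]' 50
python3 -m crank '[[[0.2,0.8,0,0,0,0.7,20],[0.2,0.7,0,0,0,0.58,20],[0.2,0.4,0,0,0,0,20],[0.025,0.025,0,0,0,0,20],[0,0,0,0,0,0,20],[0,0,0,0,0,0,20]]]' 50
python3 - <<'E'
from h import *
p,P=snap("wrist","17"); o=manip.get_obs(); print(o["position"],np.degrees(2*np.arctan2(o["ee_rot"][1],o["ee_rot"][0])),o["grip_width"])
E
```

```text
clock: 39.8
position: [0.4751, -0.053, 0.1071]
ee_rot: [0.762, 0.647, -0.0, -0.0]
ft_force: [0.7, -0.7, -0.5]
grip_width: 0.383
clock: 40.55
position: [0.5127, 0.0591, 0.1075]
ee_rot: [0.726, 0.687, -0.0, -0.0]
ft_force: [-0.4, -0.7, -2.1]
grip_width: 0.383
[0.51283195 0.05911713 0.10758398] 86.82566806058126 0.3824304656889155
```

View pics/wrist17.png

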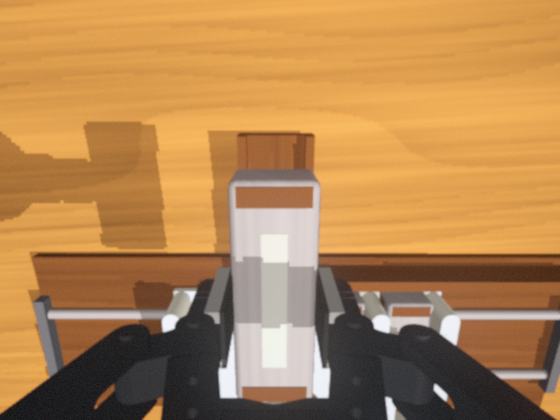

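Underside ≈ 0.1246; lower to ≈ 0.022.

```bash
python3 -m crank '[[[0.01,0.005,-0.6,0,0,0.02,20],[0,0,-0.6,0,0,0,20],[0,0,-0.35,0,0,0,20],[0,0,-0.1,0,0,0,20],[0,0,-0.06,0,0,0,20],[0,0,0,0,0,0,20],[0,0,0,0,0,0,20]]]' 50
```

```text
clock: 41.48
position: [0.5143, 0.0604, 0.0059]
ee_rot: [0.725, 0.688, 0.0, 0.0]
ft_force: [0.1, 0.6, -1.5]
grip_width: 0.382
```

```bash
python3 -m crank '[[[0,-0.012,-0.03,0,0,0,20],[0,0,0,0,0,0,20],[0,0,0,0,0,0,50],[0,0,0,0,0,0,50],[0,0,0,0,0,0,50],[0,0,0.5,0,0,0,50],[0,0,0.5,0,0,0,50],[-0.5,0.03,0.5,0,0,0,50]]]' 50
python3 -m crank '[[[-0.5,0.03,0.3,0,0,0,10],[0,0,0,0,0,0,0],[0,0,0,0,0,0,0]]]'
python3 - <<'E'
from h import *
p,P=snap("wrist","18"); o=manip.get_obs(); print(o["position"],np.degrees(2*np.arctan2(o["ee_rot"][1],o["ee_rot"][0])))
th=np.radians(-3.1); c,s=np.cos(th),np.sin(th); Rm=np.array([[c,-s],[s,c]])
q=(P[...,:2]-np.array([.582,.056]))@Rm; P2=np.dstack([q,P[...,2]]); print(fit(P2,(-.15,.04,-.021,.021),.042,.049))
p,P=snap("scene","18"); print(fit(P,(.6,.72,0,.17),.09,.1), "expect 659.5 76.9")
E
```

```text
clock: 42.48
position: [0.4846, 0.0615, 0.0944]
ee_rot: [0.726, 0.688, 0.001, -0.0]
ft_force: [-1.3, 0.8, 0.3]
grip_width: 0.588
clock: 42.85
position: [0.4542, 0.0631, 0.1113]
ee_rot: [0.725, 0.688, 0.0, 0.0]
ft_force: [0.3, 0.0, -0.4]
grip_width: -0.0
[0.4541032  0.0631311  0.11097294] 86.9867291174621
(array([-101.1,   -0.6]), array([34., 37.]), -0.3, 1900, np.float64(45.6))
(array([659.6,  77.5]), array([11.5, 14.1]), 39.6, 35, np.float64(96.1)) expect 659.5 76.9
```

View pics/wrist18.png

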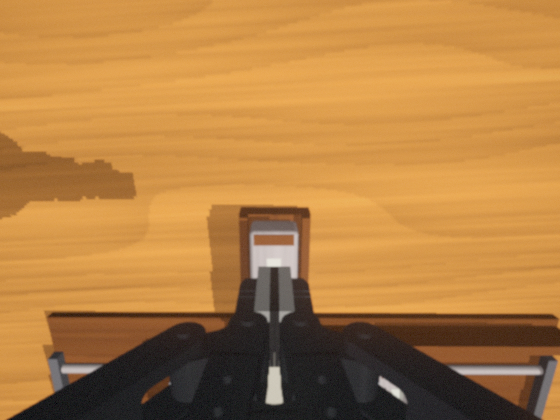

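```bash
python3 -m crank '[[[-0.19,0.01,-0.3,0,0,0,0],[0,0,-0.6,0,0,0,0],[0,0,-0.6,0,0,0,0],[0,0,-0.3,0,0,0,0],[0,0,0,0,0,0,0],[0.2,-0.011,0,0,0,0,0],[0.2,-0.011,0,0,0,0,0],[0.2,-0.011,0,0,0,0,0]]]' | grep -E "pos|ft"
python3 -m crank '[[[0.2,-0.011,0,0,0,0,0],[0.2,-0.011,0,0,0,0,0],[0.2,-0.011,0,0,0,0,0],[0.2,-0.011,0,0,0,0,0],[0.2,-0.011,0,0,0,0,0],[0,0,0,0,0,0,0]]]' | grep -E "pos|ft"
python3 -m crank '[[[0.12,-0.007,0,0,0,0,0],[0.12,-0.007,0,0,0,0,0],[0.12,-0.007,0,0,0,0,0],[0,0,0,0,0,0,0]]]'| grep -E "pos|ft"
python3 -m crank '[[[0.07,-0.004,0,0,0,0,0],[0,0,0,0,0,0,0]]]'| grep -E "pos|ft"
python3 -m crank '[[[0.03,-0.002,0,0,0,0,0],[0,0,0,0,0,0,0]]]'| grep -E "pos|ft"
```

```text
position: [0.4797, 0.0618, 0.0039]
ft_force: [-1.8, 0.8, 1.3]
position: [0.5395, 0.0586, 0.0033]
ft_force: [-0.7, 0.8, 0.9]
position: [0.5607, 0.0573, 0.0034]
ft_force: [-0.0, 0.2, 0.4]
position: [0.5645, 0.0571, 0.0034]
ft_force: [0.1, 0.1, -0.5]
position: [0.566, 0.057, 0.0034]
ft_force: [-1.4, 0.2, 0.8]
```

```bash
python3 -m crank '[[[0.03,-0.002,0,0,0,0,0],[0,0,0,0,0,0,0]]]'| grep -E "pos|ft"
python3 -m crank '[[[0.02,-0.001,0,0,0,0,0],[0,0,0,0,0,0,0]]]'| grep -E "pos|ft"
python3 -m crank '[[[0.02,-0.001,0,0,0,0,0],[0,0,0,0,0,0,0]]]'| grep -E "pos|ft"
```

```text
position: [0.5674, 0.0569, 0.0032]
ft_force: [-4.2, 0.4, 3.8]
position: [0.5674, 0.0569, 0.0032]
ft_force: [-10.2, 0.0, 8.8]
position: [0.5673, 0.057, 0.003]
ft_force: [-16.9, 0.7, 12.1]
```

```bash
python3 -m crank '[[[-0.3,0,0,0,0,0,0],[0,0,0.8,0,0,0,0],[0,0,0.9,0,0,0,30],[0,0.2,0.9,0,0,0,60],[0.2,0.14,0.2,0,0,0,60],[0.6,0,0,0,0,0,60],[0.6,0,0,0,0,0,60],[0.3,0,0,0,0,0,60]]]'
python3 - <<'E'
from h import *
for n in ("scene","side"): snap(n,"19")
p,P=snap("wrist","19"); o=manip.get_obs(); print(o["position"],np.degrees(2*np.arctan2(o["ee_rot"][1],o["ee_rot"][0])))
th=np.radians(-3.1); c,s=np.cos(th),np.sin(th); Rm=np.array([[c,-s],[s,c]])
q=(P[...,:2]-np.array([.582,.056]))@Rm; P2=np.dstack([q,P[...,2]])
for y in (0,.05,.1): print(fit(P2,(-.15,.095,y-.009,y+.009),.040,.047))
print("post",fit(P,(.6,.72,-.05,.17),.09,.1))
E
```

```text
clock: 47.45
position: [0.656, 0.0767, 0.1709]
ee_rot: [0.726, 0.688, 0.0, 0.0]
ft_force: [-0.2, -0.4, -1.1]
grip_width: 0.7
[0.65460809 0.0771682  0.17080333] 86.9879735929937
(array([44.8, -0.8]), array([ 17.4, 100.4]), -0.9, 2277, np.float64(44.2))
(array([45.2, 49.8]), array([17.9, 99.6]), -0.2, 2264, np.float64(44.2))
(array([ 45.2, 100.3]), array([17.9, 99.7]), 0.3, 2165, np.float64(44.3))
post (array([656.9,  77. ]), array([15.3, 15.3]), 38.0, 400, np.float64(95.9))
```

View pics/wrist19.png

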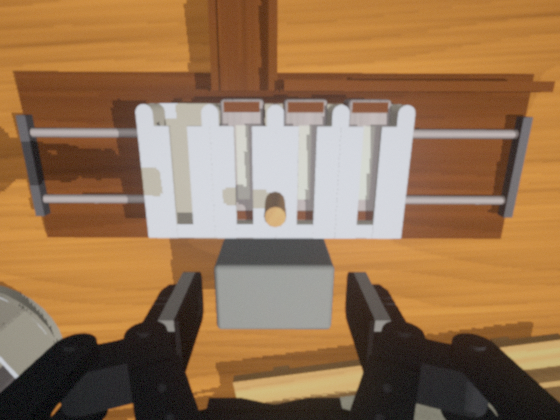

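View pics/scene19.png

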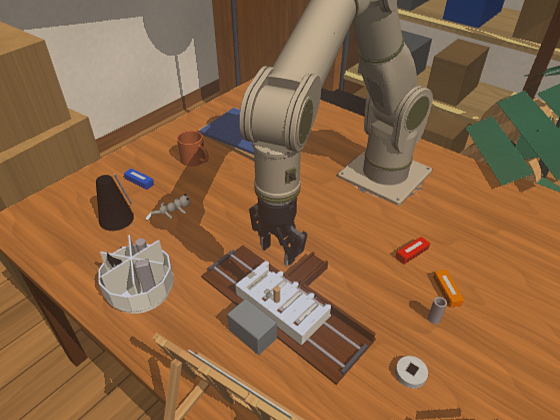

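View pics/side19.png

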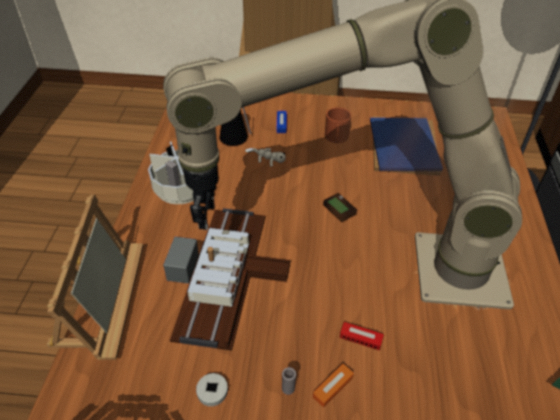

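```bash
python3 -m crank '[[[0,0.01,-0.8,0,0,0,60],[0,0,-0.8,0,0,0,60],[0,0,-0.47,0,0,0,60],[0,0,-0.2,0,0,0,60],[0,0,0,0,0,0,60],[0,0,0,0,0,0,8],[0,0,0,0,0,0,8],[0,0,0,0,0,0,8]]]' 40
python3 -m crank '[[[0,0,0,0,0,0,8],[0,0,0,0,0,0,8],[0,0,0,0,0,0,8]]]' 40
python3 -m crank '[[[0.011,0.208,0,0,0,0,8],[0.011,0.208,0,0,0,0,8],[0.011,0.208,0,0,0,0,8],[0.012,0.208,0,0,0,0,8],[0.011,0.208,0,0,0,0,8],[0.011,0.208,0,0,0,0,8],[0.011,0.208,0,0,0,0,8],[0.011,0.208,0,0,0,0,8]]]' 40
python3 -m crank '[[[0,0,0,0,0,0,8],[0,0,0,0,0,0,8],[0,0,0,0,0,0,8]]]' 40
```

```text
clock: 48.6
position: [0.6548, 0.0778, 0.0363]
ee_rot: [0.725, 0.688, 0.001, 0.0]
ft_force: [-2.4, -0.1, 6.1]
grip_width: 0.175
clock: 48.98
position: [0.6548, 0.0778, 0.0363]
ee_rot: [0.725, 0.688, 0.001, 0.0]
ft_force: [-0.8, -1.9, 6.0]
grip_width: 0.176
clock: 49.98
position: [0.6605, 0.1777, 0.0363]
ee_rot: [0.726, 0.688, 0.001, 0.001]
ft_force: [-0.6, -2.7, 6.5]
grip_width: 0.175
clock: 50.35
position: [0.6605, 0.1778, 0.0364]
ee_rot: [0.725, 0.688, 0.001, 0.0]
ft_force: [0.7, -0.8, 5.2]
grip_width: 0.169
```

```bash
python3 -m crank '[[[0,0,0,0,0,0,60],[0,0,0,0,0,0,60],[0,0,0,0,0,0,60],[0,0,0.8,0,0,0,60],[0,0,0.8,0,0,0,60],[0,-0.3,0.9,0,0,0,60],[-0.5,-0.6,0.2,0,0,0,60],[-0.5,-0.6,0,0,0,0,60]]]'
python3 -m crank '[[[0,0,0,0,0,0,60],[0,0,0,0,0,0,60]]]' | grep clock
python3 - <<'E'
from h import *
p,P=snap("scene","20"); print("scene post",fit(P,(.6,.72,.1,.25),.09,.1),"start 664.9 177.1")
snap("side","20")
p,P=snap("wrist","20")
th=np.radians(-3.1); c,s=np.cos(th),np.sin(th); Rm=np.array([[c,-s],[s,c]])
q=(P[...,:2]-np.array([.582,.056]))@Rm; P2=np.dstack([q,P[...,2]])
for y in (.05,.1,.15,.2): print(fit(P2,(-.15,.095,y-.009,y+.009),.040,.047))
for a,n in (("1","start"),("20","end")):
  for nm,b in (("tuner",(.27,.39,-.24,-.12,.01,.03)),("slide",(.42,.5,.34,.43,.03,.075)),("tin",(.55,.67,.35,.46,.012,.025)),("gecko",(.48,.64,-.48,-.33,.008,.04))):
    print(n,nm,fit(load("scene",a)[1],b[:4],b[4],b[5]))
E
```

```text
clock: 51.35
position: [0.5994, 0.087, 0.1985]
ee_rot: [0.725, 0.688, 0.001, 0.001]
ft_force: [0.1, 0.2, 0.6]
grip_width: 0.703
clock: 51.6
scene post (array([665. , 177.1]), array([13.3, 16.3]), 39.2, 43, np.float64(95.3)) start 664.9 177.1
(array([94.6, 50.5]), array([ 0.8, 13.6]), -89.8, 28, np.float64(44.0))
(array([ 44.9, 100.2]), array([ 17.9, 100.2]), 0.2, 1611, np.float64(44.3))
(array([ 44.9, 150.1]), array([ 18., 100.]), 0.1, 1545, np.float64(44.3))
(array([ 45., 200.]), array([ 17.9, 100. ]), 0.0, 1461, np.float64(44.2))
start tuner (array([ 332.9, -189.7]), array([62.4, 88.6]), -47.8, 240, np.float64(23.5))
start slide (array([434.2, 380.9]), array([28.4, 29.4]), -89.0, 224, np.float64(56.6))
start tin (array([597.7, 405.1]), array([66.7, 68.4]), 48.2, 753, np.float64(20.6))
start gecko (array([ 576.6, -405.3]), array([ 71.3, 129.7]), -15.9, 346, np.float64(20.3))
end tuner (array([ 341.7, -202.9]), array([63.6, 63.7]), 48.5, 140, np.float64(24.0))
end slide (array([433.5, 381. ]), array([27.5, 28.8]), 81.6, 218, np.float64(56.2))
end tin (array([597.4, 405.2]), array([66.9, 67.8]), -5.5, 756, np.float64(20.5))
end gecko (array([ 577.5, -408.2]), array([ 72.8, 133.3]), -23.0, 352, np.float64(20.3))
```

View pics/wrist20.png

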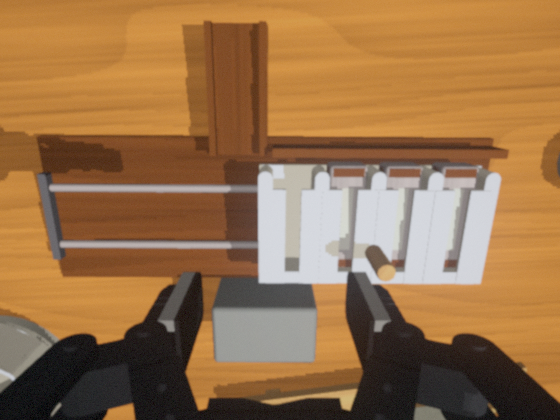

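View pics/scene20.png

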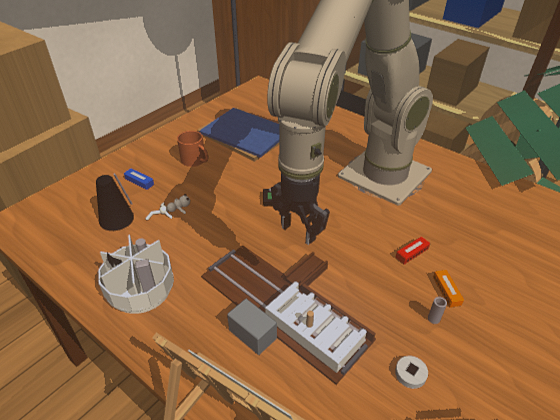

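```bash
python3 - <<'E'
from h import *
for a in ("1","20"): print(a,fit(load("side",a)[1],(.27,.39,-.24,-.12),.01,.03), fit(load("side",a)[1],(.48,.64,-.48,-.33),.012,.04))
manip.hand_in()
E
```

```text
1 (array([ 339.1, -199.5]), array([ 65.4, 124.8]), -49.4, 520, np.float64(22.4)) (array([ 563.9, -404.8]), array([ 54.7, 117.3]), -30.1, 221, np.float64(21.0))
20 (array([ 328.8, -188.8]), array([66.4, 94.4]), -48.9, 513, np.float64(22.6)) (array([ 572.2, -407.4]), array([ 59.8, 130.4]), -27.4, 216, np.float64(21.2))
the job is handed in; nothing more can be done
```

I found three harmonicas on the table; no fourth showed in either overview camera. They are fully home in cases 1, 2 and 3, filled in order at the 0.20, 0.15 and 0.10 stops. I then pushed the rack back to its parked stop and handed the job in at about 52 s.

**Last checks**
- **Harmonicas:** each push ended against the back wall at the same tool position, with 13–17 N of contact force. Wrist depth put each harmonica's middle about 45 mm past its case mouth, against 46 mm nominal; the camera is good to about 2 mm.
- **Rack:** the post measured (665.0, 177.1) mm, against (664.9, 177.1) at the start. The cases are behind the keeper fence.
- **Bystanders:** the slide and pick tin measured within 1 mm of their start positions. The gecko and tuner never came near the gripper, but their fitted positions differ. The gecko's depth fits differ by about 3 mm in the scene camera and about 9 mm in the side camera. The tuner's fits differ by about 15 mm in both. In the scene camera the arm partly hid the tuner at the end. In the side camera the start fit came out far too long, and the end fit agrees with the scene's start measurement. I read these as partial views, not movement.

**What went wrong**
- **Fingertips 28 mm short:** they sit about 28 mm behind the stated tool point.
- **Effect:** the first post grip held only the top of the post, though the rack still reached its far stop. The first harmonica grasp closed on empty air above it; I regrasped lower, and every grip after that held.

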